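# Load a cam-clamped flask rack behind a folding shield

## Task

Get the flask rack ready for the shaker: push the clear bifold shield at its fold hinge until it has folded right open, swing the cam lever round to release the clamp bar, and stand every conical flask from the bench upright in the rack, each in a stall of its own. Then turn the cam back until its high point bears squarely on the sprung follower, so that the bar shuts on the flasks, and finally unfold the shield shut again. Leave the beaker, the specimen cup and the pen alone.

Things in the scene. Friction and masses are not known exactly. Their poses are not given: they have to be found in the camera images.
- rack: Fixed clamp rack, base 154 x 378 x 10 mm. Origin at bench level under the middle of the three stalls; x away from the robot across the row, y left along it. Front rail's inner face at x = -34 mm; clamp bar's inner face at +30 mm clamped, +42 mm released. Stalls 74 mm apart, 3 mm dividers. Tops above the bench: rail 30 mm, bar 29 mm, dividers 26 mm. Shield along x = -70 mm.
- stall_0 (a point): Point on the floor of the left-most stall (rack floor, 10 mm above the bench), about midway between front rail and released bar (rack x = +3 mm). A stall is 71 mm wide along the row.
- stall_1 (a point): The same for the middle stall.
- stall_2 (a point): The same for the right-most stall.
- shield_jamb (a point): Fixed upright hinge axis of the shield at its left end, at the height where the fold post is held (136 mm above the bench).
- fold_post (a point): Middle of the black upright post (12 mm diameter, from 108 to 152 mm above the bench) on the fold hinge between the two clear shield panels, each 120 mm wide with their top at 108 mm. It moves with the fold on a circle of 120 mm radius about shield_jamb and takes under 2 N.
- shield (a joint): Angle of the left shield panel, rad: 0 = shut (both panels in line along the front of the rack; fold at rack -y of the jamb), growing clockwise seen from above as the fold comes out towards the robot, to 1.42 = fully folded (fold at rack -x of the jamb). The right panel follows, its far edge in the track. Stays where it is left.
- cam_axis (a point): Upright axis of the cam, at the right end of the rack, fixed in the rack; point 73 mm above the bench.
- cam_post (a point): Middle of the black round upright handle post (14 mm diameter, from 48 to 100 mm above the bench) at the end of the cam lever, 58 mm from the cam axis, on the side opposite the cam's nose. The lever's top is at 48 mm.
- cam_nose (a point): The high point of the steel cam (32 mm from its axis; the rest of the cam is a circle of 20 mm radius), 22 mm above the bench.
- cam (a joint): Cam angle, rad: 0 = nose straight at the follower (rack -x, towards the robot), lever straight away (rack +x): clamped. Grows as the lever turns clockwise from above, to the right (rack -y) at 1.57; range -0.5 to 2.2. From 1.05 up the bar is released. Friction holds it near 0 and beyond 1.05; in between the spring may turn it to release. Takes up to 5 N at the post.
- clamp_bar (a joint): Position of the sprung clamp bar (it carries the cam's follower foot), m: 0 = pushed fully shut by the cam's high point, 0.012 = released. Springs push it open with 5 to 7 N.
- flask_0_mid (a point): Conical glass flask, 102 mm high, 90 g: foot 62 mm in diameter, round neck 27 mm in diameter from 70 to 102 mm above the foot. The point is on its axis half-way up, 51 mm above its foot; z points up the flask. Two or three such flasks, all alike, stand left of the rack, in front of the 215 mm high water bath; an absent one gives None at the start.
- flask_1_mid (a point): Conical glass flask, 102 mm high, 90 g: foot 62 mm in diameter, round neck 27 mm in diameter from 70 to 102 mm above the foot. The point is on its axis half-way up, 51 mm above its foot; z points up the flask. Two or three such flasks, all alike, stand left of the rack, in front of the 215 mm high water bath; an absent one gives None at the start.
- flask_2_mid (a point): Conical glass flask, 102 mm high, 90 g: foot 62 mm in diameter, round neck 27 mm in diameter from 70 to 102 mm above the foot. The point is on its axis half-way up, 51 mm above its foot; z points up the flask. Two or three such flasks, all alike, stand left of the rack, in front of the 215 mm high water bath; an absent one gives None at the start.
- beaker: Bystander: small glass beaker, 48 mm wide, 58 mm high; origin at its foot.
- cup: Bystander: specimen cup with screw lid, 62 mm diameter, 68 mm high; origin at its foot.
- pen: Bystander: pen lying on the bench, 145 x 11 x 9 mm, along its own y; origin at its middle, underneath.

How it is judged (in metres and radians):
On the way, in this order (a step that is already met when the one before it is completed fails the run):
1. the shield is folded open (value of joint shield above 1.2 rad), for 0.2 s.
2. the cam is turned off the follower and the clamp bar is released (value of joint cam above 1.05 rad and value of joint clamp_bar above 0.01 m), for 0.2 s.
3. every flask stands upright in the rack while the clamp is released (x of flask_0_mid in the frame of rack between -0.02 and 0.02 m and y of flask_0_mid in the frame of rack between -0.106 and 0.106 m and height (world z) of flask_0_mid between 0.055 and 0.067 m and angle between each of flask_0_mid, flask_1_mid, flask_2_mid's own z axis and vertical below 0.15 rad and x of flask_1_mid in the frame of rack between -0.02 and 0.02 m and y of flask_1_mid in the frame of rack between -0.106 and 0.106 m and height (world z) of flask_1_mid between 0.055 and 0.067 m and x of flask_2_mid in the frame of rack between -0.02 and 0.02 m and y of flask_2_mid in the frame of rack between -0.106 and 0.106 m and height (world z) of flask_2_mid between 0.055 and 0.067 m and linear speed of each of flask_0, flask_1, flask_2 below 0.02 m/s and value of joint clamp_bar above 0.009 m), for 0.2 s.
4. the cam's high point bears on the follower and the bar is shut on the flasks (x of flask_0_mid in the frame of rack between -0.02 and 0.02 m and y of flask_0_mid in the frame of rack between -0.106 and 0.106 m and height (world z) of flask_0_mid between 0.055 and 0.067 m and angle between each of flask_0_mid, flask_1_mid, flask_2_mid's own z axis and vertical below 0.15 rad and x of flask_1_mid in the frame of rack between -0.02 and 0.02 m and y of flask_1_mid in the frame of rack between -0.106 and 0.106 m and height (world z) of flask_1_mid between 0.055 and 0.067 m and x of flask_2_mid in the frame of rack between -0.02 and 0.02 m and y of flask_2_mid in the frame of rack between -0.106 and 0.106 m and height (world z) of flask_2_mid between 0.055 and 0.067 m and value of joint cam between -0.25 and 0.25 rad and value of joint clamp_bar below 0.003 m), for 0.3 s.
At the end, for the whole second after the job is handed in: Every flask stands upright (within 0.15 rad) on the floor of the rack between front rail and clamp bar, at rest; the cam is within 0.25 rad of its high point on the follower with the bar within 3 mm of fully shut; the shield is shut to within 0.12 rad (all of step 4 and linear speed of each of flask_0, flask_1, flask_2 below 0.02 m/s and value of joint shield below 0.12 rad); the robot touches nothing.
It fails at once if the beaker is moved by more than 4 cm (distance of beaker from where it was at the start of the episode above 0.04 m).
It fails at once if the cup is moved by more than 4 cm (distance of cup from where it was at the start of the episode above 0.04 m).
It fails at once if the pen is moved by more than 4 cm (distance of pen from where it was at the start of the episode above 0.04 m).
Of flask_0, flask_1, flask_2 only 2 to 3 are there at a start; the rules pass over those that are not, and their reading is None.
At some moment in a run one of flask_0, flask_1, flask_2 may be knocked a few centimetres aside while the robot is not near it.
It also fails if it takes over 210 s, if anything falls off the work surface, if the arm or the gripper's body presses on something with over 40 N, if the wrist force passes 120 N, or if a joint passes its speed limit or range.

## Robot

A 7-joint arm with a two-finger parallel gripper is mounted at the origin on a cart in front of the work surface, level with it; the furniture and walls round the work are solid. World frame = base frame: x ahead of the robot, y to its left, z up, the work surface at z = 0. Lengths are in mm, angles in rad, forces in N, time in s.
With the tool pointing down it reaches from about 425 to 950 mm from the base axis. Payload 16.7 kg.
Tool frame: the origin (TCP) lies midway between the tips of the shut fingers; the grasp point (between the pads) lies ctrl.grip_depth behind it (ctrl.grip_depth is the distance from the TCP to the grasp point, in mm); z points along the fingers, y is the direction in which the jaws open and shut (so a half turn about z gives the same grasp; the last joint's range is limited). The gripper opens to 94 mm and grips with 3 to 60 N. Pads are 16 mm wide; open, the fingers measure 119 mm over their backs; the gripper's body (75 mm by 177 mm) begins 78 mm behind the grasp point.
Start: joints at [-1.45, 0.426, 0.074, 1.606, -0.034, 1.111, -0.067], TCP at [180.569, 650.361, 205.467] pointing down, gripper open.
Joint ranges: [-2.85, 2.85], [-0.5, 2.14], [-1.23, 1.37], [0.21, 2.46], [-1.02, 4.16], [0.16, 2.05], [-2.73, 2.73]. Speed limits (rad/s): [1.89, 1.89, 2.39, 2.39, 3.01, 3.01, 3.01].

## Interface

Orientations are given as a unit quaternion [x, y, z, w].
In Python, from plant import ctrl gives the robot as it stands.
- The arm moves only by the tool play_rows, never from a script. Its argument "increments" is one flat list of numbers, 7 for each row, row after row: the shift along the world's x, y, z in cm, then the turn, a rotation vector about the world's x, y, z in rad, then the gripper command: -1 is fully open, 1 is shut, values between are in proportion. In form: [dx, dy, dz, ax, ay, az, fingers, dx, dy, dz, ax, ay, az, fingers, ...]. A call has exactly 8 rows; each row shifts and turns the commanded pose from where the row before left it; what a row does not reach is not made up. A row lasts 1/12 s, in which the tool goes at most 41.7 mm and 7.16 degrees, less where a joint would pass 70% of its speed; a pose out of reach is approached as far as the arm can. A call with a gripper value outside its range is refused whole. The fingers move at their own pace and stop on an object; "force" is the grip in N (left out, the last holds). Time passes only in rows, so rows that do not move let the fingers close, or fill a call up. It gives the time, the measured TCP pose, the force and the opening at its end, in the units of the state.
- ctrl.state(): the state, without advancing time (a new reading comes with each control period).
- ctrl.grab_frame(name): name is "scene" or "side" or "wrist"; returns the picture (400x640x3 uint8, red, green, blue); there is no depth.
- ctrl.camera_params(name): a dict with "fx", "fy", "cx", "cy" (pixels), "eye" and "attitude" of the camera in the world; the wrist camera has in their place "hand_eye" (4x4, takes a point from camera to tool coordinates, whose origin is the TCP and whose axes are the flange's). Camera axes: x right, y down, z forward; pixel columns grow to the right and rows downward; lengths in mm; the calibration is good to about 2 mm. The wrist camera is an equidistant fisheye: a pixel r from the principal point sees the ray r / f radians off the axis. A picture is of the moment at which its call begins: read the wrist's pose just before it. camera_params takes no time and is no camera call.
- ctrl.job_done(): hands the job in, once; it reports no verdict.
The state is a dict: "t": time; "joints": joint angles; "qd": joint speeds; "tau": joint torques, N m; "ee_pos": TCP position; "orientation": TCP orientation; "force": force on the tool from outside, world axes, zero at the start; "torque": the same for the moment, N m; "finger_gap": finger opening in mm.
Only numpy, scipy, OpenCV 4.12 (cv2) and the standard library are available. Lean on these libraries where they do the work, as an engineer would, in place of code of your own. Each camera call takes 0.05 s, during which the arm holds its last target.

## Working session

There is one attempt and no reset: what is moved stays moved. The work goes in short steps, Python scripts to look and compute and a tool call to move; the robot and the scene stay as the last step left them, time stands still between calls to the robot, and variables do not carry over. Pictures are saved under pics/ and viewed, and the job is handed in when it is done.

Besides the shell and the picture viewer there is one more tool, called after "Emit:" as name(argument=value, ...) on one line, values as JSON. play_rows: Moves the arm, as the interface text tells. Its arguments: {"type":"object","properties":{"increments":{"type":"array","items":{"type":"number"}},"force":{"type":"number"}},"required":["increments"]}

```bash
ls; mkdir -p pics
python3 - <<'E'
from plant import ctrl
import cv2
print(ctrl.state()); print(ctrl.grip_depth)
for n in ["scene","side","wrist"]:
    print(n,ctrl.camera_params(n))
    cv2.imwrite(f"pics/{n}0.png",ctrl.grab_frame(n)[:,:,::-1])
E
```

```text
pics
{'t': 0.0, 'joints': array([-1.4495177 ,  0.42674035,  0.0738426 ,  1.60660248, -0.03413209,
        1.11076617, -0.06713202]), 'qd': array([-4.61296621e-04, -4.41918563e-04,  1.65232773e-03, -2.36077954e-05,
       -3.72062554e-04, -7.39486456e-04,  1.26546554e-03]), 'tau': array([ 5.39520188e-04, -9.35829949e+01,  3.66727665e+00, -4.54179668e+01,
       -4.87017247e-02,  2.00836320e-02,  1.17214408e-04]), 'ee_pos': array([180.44998926, 649.9889125 , 204.77177453]), 'orientation': array([ 1.35010856e-01,  9.90843920e-01, -6.26345511e-04, -5.41602672e-05]), 'force': array([ 0.31914264, -0.37358503,  0.20177698]), 'torque': array([-0.02406239,  0.00245392, -0.0099206 ]), 'finger_gap': 94.0679745373472}
18.8
scene {'fx': 410.72973751124687, 'fy': 410.72973751124687, 'cx': 316.9484949301302, 'cy': 200.44497839055003, 'eye': array([-828.51624236, -269.99438566,  673.59167208]), 'attitude': array([ 0.65071598, -0.51795212,  0.34361473, -0.43614588])}
side {'fx': 481.47134257186775, 'fy': 481.47134257186775, 'cx': 325.71572875654704, 'cy': 200.68350604317246, 'eye': array([-450.51187053, -540.6486877 , 1567.73015617]), 'attitude': array([ 0.82497968, -0.46554839,  0.15369384, -0.28116087])}
wrist {'fx': 309.70691628693146, 'fy': 309.70691628693146, 'cx': 318.77065732269324, 'cy': 200.44768045128333, 'hand_eye': array([[-7.92013092e-04, -9.59294067e-01, -2.82407976e-01,
         8.19526968e+01],
       [ 9.99999634e-01, -8.50738451e-04,  8.53217629e-05,
        -1.17912121e-02],
       [-3.22103985e-04, -2.82407805e-01,  9.59294391e-01,
        -1.79090168e+02],
       [ 0.00000000e+00,  0.00000000e+00,  0.00000000e+00,
         1.00000000e+00]])}
```

View pics/scene0.png

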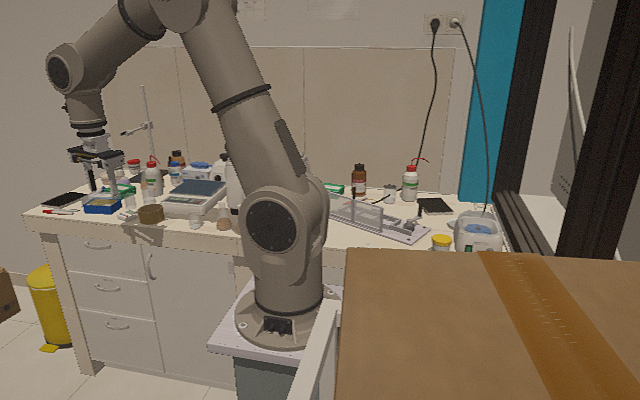

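View pics/side0.png

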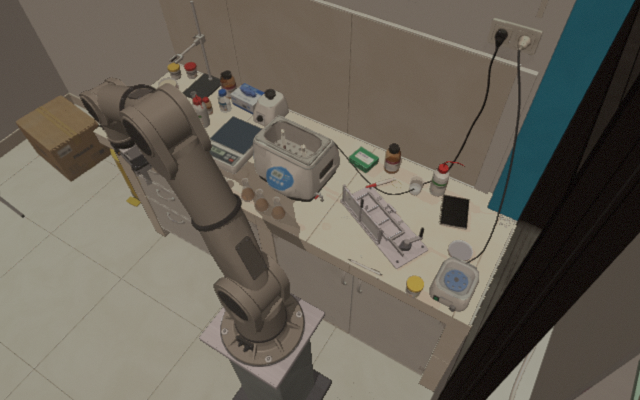

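View pics/wrist0.png

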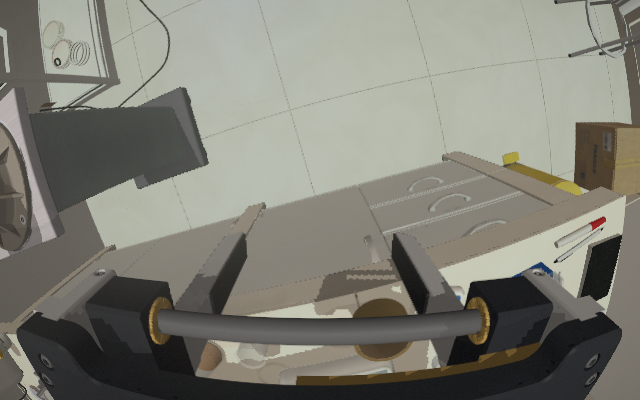

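Run:
```python
import cv2
im=cv2.imread("pics/side0.png")
cv2.imwrite("pics/side0a.png",cv2.resize(im[160:310,330:490],None,fx=5,fy=4,interpolation=cv2.INTER_CUBIC)[:, :800])
cv2.imwrite("pics/side0b.png",cv2.resize(im[120:240,190:350],None,fx=5,fy=5,interpolation=cv2.INTER_CUBIC))
im=cv2.imread("pics/scene0.png")
cv2.imwrite("pics/scene0a.png",cv2.resize(im[170:270,320:520],None,fx=4,fy=4,interpolation=cv2.INTER_CUBIC))
```

```text
(no output)
```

View pics/side0a.png

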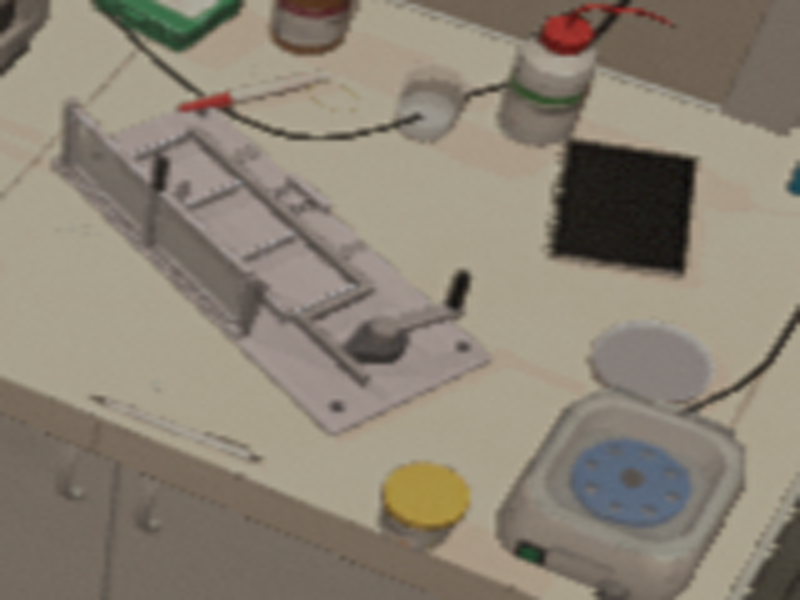

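View pics/side0b.png

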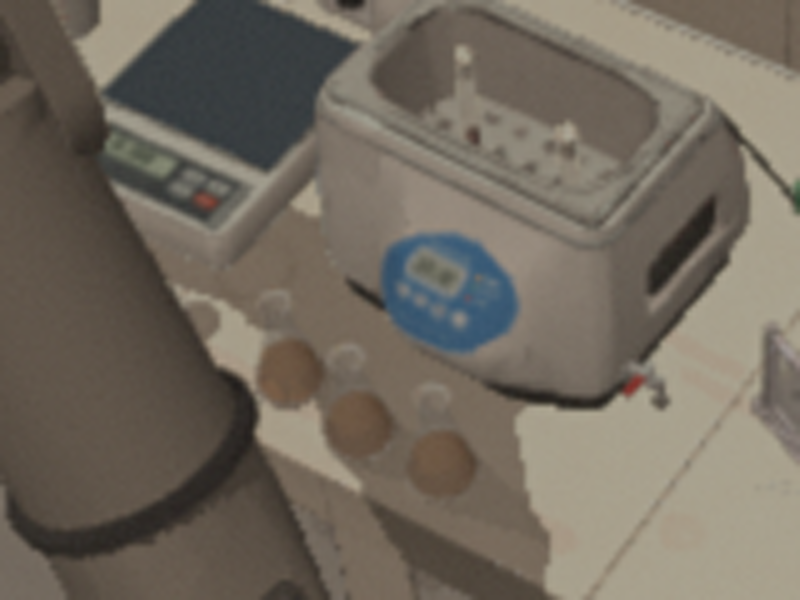

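View pics/scene0a.png

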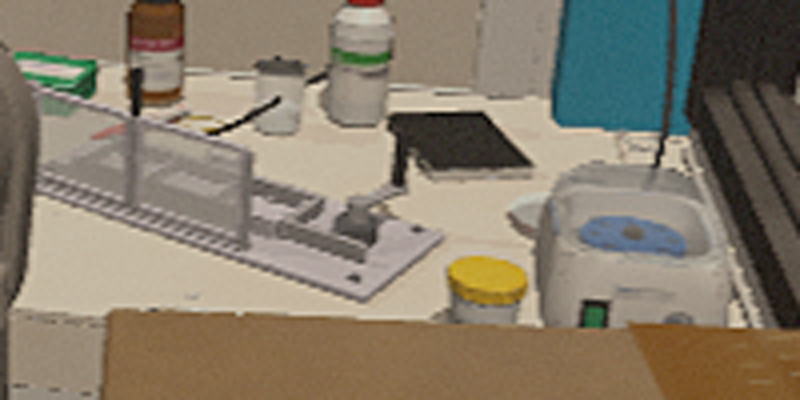

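```bash
cat > lib.py <<'E'
from plant import ctrl
import numpy as np, cv2
from scipy.spatial.transform import Rotation as R
def campose(n,st=None):
    p=ctrl.camera_params(n)
    if n!="wrist": return p,R.from_quat(p["attitude"]).as_matrix(),np.array(p["eye"])
    st=st or ctrl.state()
    Rt=R.from_quat(st["orientation"]).as_matrix(); H=p["hand_eye"]
    return p,Rt@H[:3,:3],Rt@H[:3,3]+st["ee_pos"]
def ray(cp,uv):
    p,Rc,e=cp; a=(uv[0]-p["cx"])/p["fx"]; b=(uv[1]-p["cy"])/p["fy"]
    if "hand_eye" in p:
        r=np.hypot(a,b); d=np.array([a/r*np.sin(r),b/r*np.sin(r),np.cos(r)]) if r>0 else np.array([0,0,1.])
    else: d=np.array([a,b,1.])
    return Rc@d/np.linalg.norm(d)
def onz(cp,uv,z):
    d=ray(cp,uv); e=cp[2]; return e+d*(z-e[2])/d[2]
def proj(cp,P):
    p,Rc,e=cp; P=np.atleast_2d(P); c=(P-e)@Rc
    if "hand_eye" in p:
        rho=np.hypot(c[:,0],c[:,1]); th=np.arctan2(rho,c[:,2]); s=th/np.maximum(rho,1e-9)
        return np.c_[p["cx"]+p["fx"]*c[:,0]*s,p["cy"]+p["fy"]*c[:,1]*s]
    return np.c_[p["cx"]+p["fx"]*c[:,0]/c[:,2],p["cy"]+p["fy"]*c[:,1]/c[:,2]]
def snap(n,name,crop=None,f=1):
    st=ctrl.state(); im=ctrl.grab_frame(n)[:,:,::-1]
    cv2.imwrite(f"pics/{name}.png",im)
    np.savez(f"pics/{name}.npz",ee_pos=st["ee_pos"],orientation=st["orientation"])
    return im
def cpof(n,name):
    d=np.load(f"pics/{name}.npz"); return campose(n,dict(ee_pos=d["ee_pos"],orientation=d["orientation"]))
def crop(name,x0,y0,x1,y1,f,out):
    im=cv2.imread(f"pics/{name}.png")[y0:y1,x0:x1]
    cv2.imwrite(f"pics/{out}.png",cv2.resize(im,None,fx=f,fy=f,interpolation=cv2.INTER_CUBIC))
E
python3 - <<'E'
from lib import *
s=campose("side"); 
def A(x,y): return (330+x/5,160+y/4)
def B(x,y): return (190+x/5,120+y/5)
for n,uv,z in [("divtop1",A(190,205),26),("divtop1b",A(243,183),26),("div2",A(245,258),26),("div2b",A(297,235),26),("foldpost top",A(160,160),152),("campost top",A(460,275),100),("camaxis",A(382,325),48),("cornerR",A(490,360),10),("cornerF",A(335,432),10),("pen0",A(92,400),5),("pen1",A(258,460),5),("cup",A(427,490),68),("wbeaker",A(428,130),0),
 ("fA neck",B(433,393),102),("fB neck",B(346,357),102),("fC neck",B(273,303),102),("bk",B(200,325),0),("ledge",A(50,160),10)]:
    print(n,np.round(onz(s,uv,z)))
E
```

```text
divtop1 [590. -89.  26.]
divtop1b [ 636. -113.   26.]
div2 [ 556. -156.   26.]
div2b [ 601. -178.   26.]
foldpost top [539. -83. 152.]
campost top [ 572. -318.  100.]
camaxis [ 527. -284.   48.]
cornerR [ 558. -364.   10.]
cornerF [ 428. -298.   10.]
pen0 [ 368. -127.    5.]
pen1 [ 376. -262.    5.]
cup [ 377. -387.   68.]
wbeaker [ 794. -205.   -0.]
fA neck [412. 218. 102.]
fB neck [406. 297. 102.]
fC neck [420. 379. 102.]
bk [430. 481.   0.]
ledge [593.  40.  10.]
```

Emit:
play_rows(increments=[0, 0, 3.5, 0, 0, 0, -1, 0, 0, 3.5, 0, 0, 0, -1, 0, 0, 3.5, 0, 0, 0, -1, 0, 0, 3.5, 0, 0, 0, -1, 1.5, -3.3, 0, 0, 0, 0, -1, 1.5, -3.3, 0, 0, 0, 0, -1, 1.5, -3.3, 0, 0, 0, 0, -1, 1.5, -3.3, 0, 0, 0, 0, -1], force=12)

```text
t: 0.82
ee_pos: [241.0, 516.7, 345.2]
orientation: [0.135, 0.991, -0.0, -0.0]
force: [0.9, 0.0, 0.6]
finger_gap: 94.4
```

Emit:
play_rows(increments=[1.5, -3.3, 0, 0, 0, 0, -1, 1.5, -3.3, 0, 0, 0, 0, -1, 1.5, -3.3, 0, 0, 0, 0, -1, 1.5, -3.3, 0, 0, 0, 0, -1, 1.5, -3.3, 0, 0, 0, 0, -1, 1.5, -3.3, 0, 0, 0, 0, -1, 1.5, -3.3, 0, 0, 0, 0, -1, 1.5, -3.3, 0, 0, 0, 0, -1])

```text
t: 1.48
ee_pos: [360.9, 252.5, 345.4]
orientation: [0.135, 0.991, 0.0, -0.0]
force: [1.3, 0.5, 0.2]
finger_gap: 93.3
```

Run:
```python
from lib import *
snap("wrist","w1"); print(ctrl.state()["ee_pos"],ctrl.state()["joints"])
```

```text
[363.85625051 246.46729526 345.75093299] [-1.1091112  -0.104609    0.33794041  1.92166769  0.03603968  1.31855255
  0.51184038]
```

View pics/w1.png

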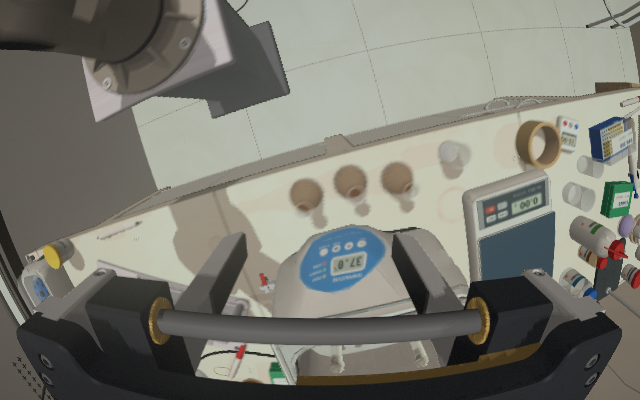

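Run:
```python
from lib import *
crop("w1",270,130,490,290,3.6,"w1c")
```

```text
(no output)
```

View pics/w1c.png

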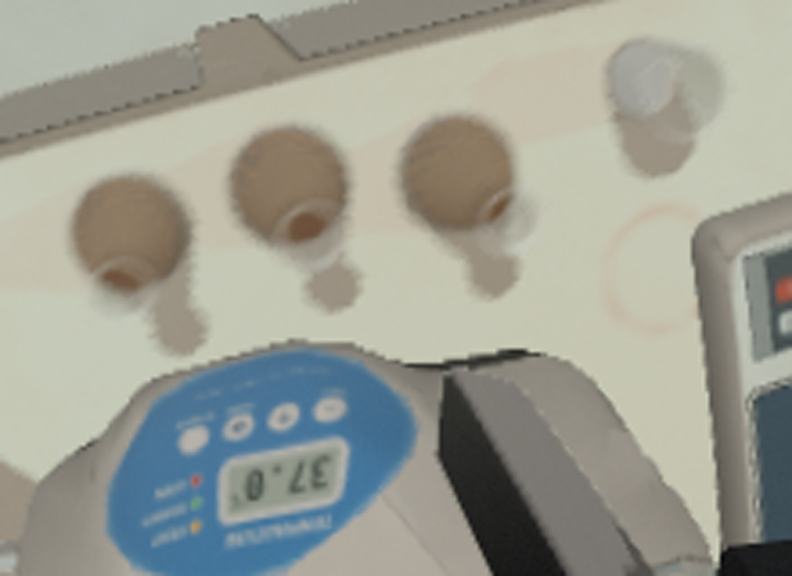

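Emit:
play_rows(increments=[1.5, -3.5, 0, 0, 0, 0, -1, 1.5, -3.5, 0, 0, 0, 0, -1, 1.5, -3.5, 0, 0, 0, 0, -1, 1.5, -3.5, 0, 0, 0, 0, -1, 1.5, -3.5, 0, 0, 0, 0, -1, 0.5, -3.5, 0, 0, 0, 0, -1, 0.5, -3.5, 0, 0, 0, 0, -1, 0.5, -3.5, 0, 0, 0, 0, -1])

```text
t: 2.2
ee_pos: [450.4, -27.5, 345.4]
orientation: [0.135, 0.991, 0.0, -0.0]
force: [0.6, 0.8, 0.1]
finger_gap: 93.9
```

Emit:
play_rows(increments=[1, -3, 0, 0, 0, -0.1, -1, 1, -2, 0, 0, 0, -0.1, -1, 0, 0, 0, 0, 0, 0, -1, 0, 0, 0, 0, 0, 0, -1, 0, 0, 0, 0, 0, 0, -1, 0, 0, 0, 0, 0, 0, -1, 0, 0, 0, 0, 0, 0, -1, 0, 0, 0, 0, 0, 0, -1])

```text
t: 2.87
ee_pos: [470.5, -75.0, 345.5]
orientation: [0.232, 0.973, 0.0, -0.0]
force: [0.1, 0.0, -0.4]
finger_gap: 94.0
```

Run:
```python
from lib import *
snap("wrist","w2"); print(ctrl.state()["ee_pos"],ctrl.state()["joints"])
```

```text
[470.49677905 -75.1066185  345.49033151] [-0.8109884  -0.07228127  0.80638143  1.87575597  0.05367519  1.31621905
  1.0818786 ]
```

View pics/w2.png

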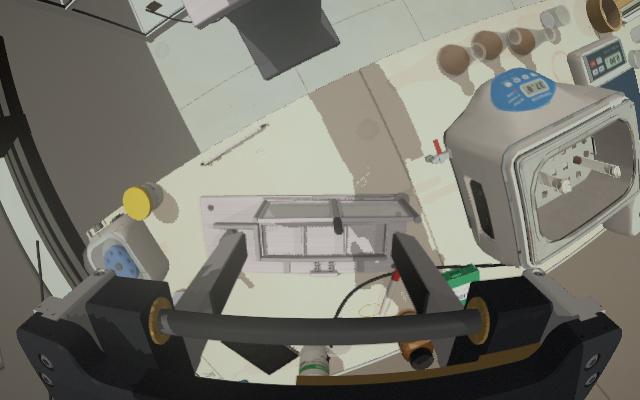

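Run:
```python
from lib import *
crop("w2",190,180,430,290,3.3,"w2c")
```

```text
(no output)
```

View pics/w2c.png

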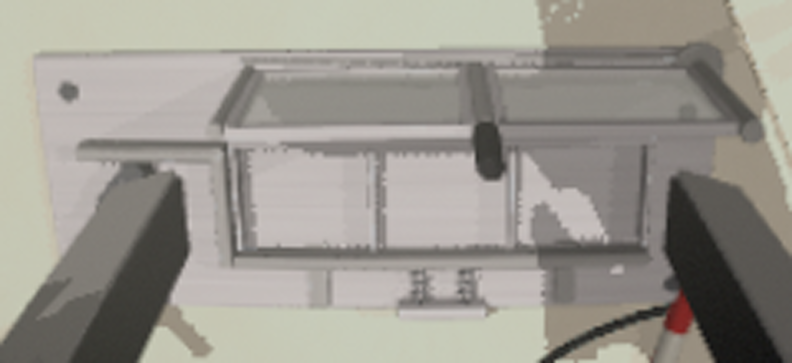

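```bash
cat > rackfit.py <<'E'
from lib import *
from scipy.optimize import least_squares
cp=cpof("wrist","w2")
def A(x,y): return (190+x/3.3,180+y/3.3)
obs=[((-34,-37,30),A(378,148)),((30,-37,29),A(378,248)),((-34,37,30),A(513,148)),((30,37,29),A(513,248)),((0,-111,26),A(241,200)),((0,111,26),A(645,200))]
L=np.array([o[0] for o in obs],float); U=np.array([o[1] for o in obs])
def T(p,L):
    c,s=np.cos(p[2]),np.sin(p[2]); L=np.atleast_2d(L)
    return np.c_[p[0]+c*L[:,0]-s*L[:,1],p[1]+s*L[:,0]+c*L[:,1],L[:,2]]
r=least_squares(lambda p:(proj(cp,T(p,L))-U).ravel(),[603,-137,-.46])
if __name__=="__main__":
    print(r.x,np.round(r.fun.reshape(-1,2),1))
    def loc(P):
        c,s=np.cos(r.x[2]),np.sin(r.x[2]); d=P-[r.x[0],r.x[1],0]; return np.round([c*d[0]+s*d[1],-s*d[0]+c*d[1],d[2]],1)
    for n,uv,z in [("foldtop",A(490,173),152),("jambtop",A(752,128),108),("ledge",A(222,130),108),("corner",A(35,55),10)]:
        P=onz(cp,uv,z); print(n,P.round(1),loc(P))
    s=campose("side")
    def SA(x,y): return (330+x/5,160+y/4)
    for n,uv,z in [("campost",SA(460,275),100),("camaxis",SA(382,325),48),("fold",SA(160,160),152)]:
        P=onz(s,uv,z); print(n,P.round(1),loc(P))
    c1=cpof("wrist","w1")
    def W(x,y): return (270+x/3.6,130+y/3.6)
    for n,uv,z in [("f0 foot",W(130,233),12),("f1",W(288,183),12),("f2",W(457,172),12),("n0",W(122,290),102),("n1",W(308,230),102),("n2",W(510,215),102),("beaker",W(668,90),30)]:
        print(n,onz(c1,uv,z).round(1))
E
python3 rackfit.py
```

```text
[ 5.99227236e+02 -1.28105750e+02 -4.71156220e-01] [[-1.2 -1.2]
 [-0.6  1.7]
 [ 1.2 -1.2]
 [-0.1  1.7]
 [-0.8 -0.2]
 [ 1.5 -0.3]]
foldtop [545.5 -84.1 152. ] [-67.9  14.8 152. ]
jambtop [598.5  24.9 108. ] [-70.1 136.  108. ]
ledge [ 491.9 -185.5  108. ] [-69.5 -99.9 108. ]
corner [ 429.1 -294.    10. ] [ -76.3 -225.1   10. ]
campost [ 572.2 -318.1  100. ] [  62.1 -181.6  100. ]
camaxis [ 527.1 -283.8   48. ] [   6.4 -171.5   48. ]
fold [539.4 -82.7 152. ] [-73.9  13.3 152. ]
f0 foot [411.5 216.1  12. ]
f1 [408.  294.8  12. ]
f2 [424.1 375.4  12. ]
n0 [410.6 216.7 102. ]
n1 [406.4 294.3 102. ]
n2 [422.3 375.6 102. ]
beaker [406.8 483.7  30. ]
```

Emit:
play_rows(increments=[0.9, -0.1, -2, 0, 0, 0, -0.5, 0.9, -0.1, -2, 0, 0, 0, -0.5, 0.9, -0.1, -2, 0, 0, 0, -0.5, 0.9, -0.1, -2, 0, 0, 0, -0.5, 0.9, -0.1, -2, 0, 0, 0, -0.5, 0.9, -0.1, -2, 0, 0, 0, -0.5, 0.9, -0.1, -2, 0, 0, 0, -0.5, 0.9, -0.1, -2, 0, 0, 0, -0.5], force=20)

```text
t: 3.58
ee_pos: [543.0, -83.3, 184.3]
orientation: [0.233, 0.973, -0.0, -0.0]
force: [0.2, 0.9, -0.6]
finger_gap: 70.2
```

Run:
```python
from lib import *
snap("wrist","w3"); print(ctrl.state()["ee_pos"],ctrl.state()["joints"])
crop("w3",200,80,440,300,2.6,"w3c")
```

```text
[542.71673779 -82.74136454 181.03032804] [-0.63744894  0.32442079  0.82634671  1.94833261 -0.28202581  0.99118234
  1.42228915]
```

View pics/w3c.png

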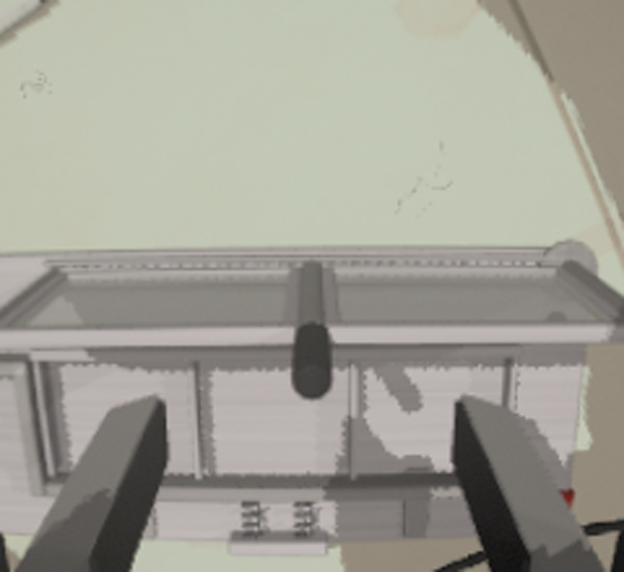

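Run:
```python
from lib import *
import rackfit as rf
cp=cpof("wrist","w3")
def A(x,y): return (200+x/2.6,80+y/2.6)
p=rf.r.x
def loc(P):
    c,s=np.cos(p[2]),np.sin(p[2]); d=P-[p[0],p[1],0]; return np.round([c*d[0]+s*d[1],-s*d[0]+c*d[1],d[2]],1)
for n,uv,z in [("fold",A(312,378),152),("div-37 rail",A(197,360),28),("div37 rail",A(352,360),28),("div-37 bar",A(199,478),26),("div37bar",A(354,478),26),("-111",A(37,420),26),("111",A(512,420),26),("ledge top",A(5,330),108),("bar far",A(350,487),29)]:
    P=onz(cp,uv,z); print(n,P.round(1),loc(P))
```

```text
fold [542.8 -82.1 152. ] [-71.2  15.4 152. ]
div-37 rail [ 554.8 -145.    28. ] [-32.  -35.2  28. ]
div37 rail [585.9 -83.5  28. ] [-32.1  33.6  28. ]
div-37 bar [ 607.6 -174.5   26. ] [ 28.5 -37.6  26. ]
div37bar [ 640.5 -108.8   26. ] [28.  35.9 26. ]
-111 [ 547.  -230.5   26. ] [  -0.  -114.9   26. ]
111 [648. -30.  26.] [ -1.1 109.6  26. ]
ledge top [ 494.3 -177.5  108. ] [-71.1 -91.7 108. ]
bar far [ 642.5 -112.    29. ] [31.2 33.9 29. ]
```

Emit:
play_rows(increments=[0, 0, -2, 0, 0, 0, -0.3, 0, 0, -2, 0, 0, 0, -0.3, 0, 0, -2.1, 0, 0, 0, -0.3, 0, 0, 0, 0, 0, 0, -0.3, 0, 0, 0, 0, 0, 0, 1, 0, 0, 0, 0, 0, 0, 1, 0, 0, 0, 0, 0, 0, 1, 0, 0, 0, 0, 0, 0, 1], force=20)

```text
t: 4.3
ee_pos: [543.2, -83.5, 125.7]
orientation: [0.233, 0.972, 0.0, 0.001]
force: [0.9, -0.2, 0.6]
finger_gap: 37.9
```

Emit:
play_rows(increments=[0, 0, 0, 0, 0, 0, 1, 0, 0, 0, 0, 0, 0, 1, 0, 0, 0, 0, 0, 0, 1, 0, 0, 0, 0, 0, 0, 1, 0, 0, 0, 0, 0, 0, 1, 0, 0, 0, 0, 0, 0, 1, 0, 0, 0, 0, 0, 0, 1, 0, 0, 0, 0, 0, 0, 1])

```text
t: 4.97
ee_pos: [543.0, -83.0, 124.6]
orientation: [0.233, 0.972, 0.0, 0.0]
force: [1.4, 6.0, 2.2]
finger_gap: 11.8
```

Run:
```python
from lib import *
J=np.array([598.6-70*np.cos(.4712)+135*np.sin(.4712), -129.4+70*np.sin(.4712)+135*np.cos(.4712)])
print(J)
s=ctrl.state(); e=s["ee_pos"][:2]; print(e,s["finger_gap"],e-J,np.hypot(*(e-J)))
for a in np.arange(0,1.5,.1):
    # rack frame rel jamb: angle a clockwise from -y toward -x
    d=120*np.array([-np.sin(a),-np.cos(a)]); c,sn=np.cos(-.4712),np.sin(-.4712)
    print(round(a,2),(J+[c*d[0]-sn*d[1],sn*d[0]+c*d[1]]).round(1))
```

```text
[597.51234573  22.66517355]
[543.01273006 -82.98921654] 11.774587067531114 [ -54.49961567 -105.65439009] 118.88253973819707
0.0 [543.  -84.3]
0.1 [532.6 -78.3]
0.2 [522.9 -71.3]
0.3 [513.9 -63.4]
0.4 [505.7 -54.6]
0.5 [498.4 -45.1]
0.6 [492.2 -34.8]
0.7 [487. -24.]
0.8 [482.9 -12.8]
0.9 [479.9  -1.1]
1.0 [478.1  10.7]
1.1 [477.5  22.7]
1.2 [478.1  34.7]
1.3 [479.9  46.6]
1.4 [482.9  58.2]
```

Emit:
play_rows(increments=[-1.04, 0.6, 0, 0, 0, 0, 1, -0.97, 0.7, 0, 0, 0, 0, 1, -0.9, 0.79, 0, 0, 0, 0, 1, -0.82, 0.88, 0, 0, 0, 0, 1, -0.73, 0.95, 0, 0, 0, 0, 1, -0.62, 1.03, 0, 0, 0, 0, 1, -0.52, 1.08, 0, 0, 0, 0, 1, -0.41, 1.12, 0, 0, 0, 0, 1])

```text
t: 5.63
ee_pos: [483.1, -11.8, 124.7]
orientation: [0.233, 0.972, 0.0, 0.001]
force: [7.9, 0.3, -6.9]
finger_gap: 11.6
```

Emit:
play_rows(increments=[-0.3, 1.17, 0, 0, 0, 0, 1, -0.18, 1.18, 0, 0, 0, 0, 1, -0.06, 1.2, 0, 0, 0, 0, 1, 0.06, 1.2, 0, 0, 0, 0, 1, 0.18, 1.19, 0, 0, 0, 0, 1, 0.2, 0.8, 0, 0, 0, 0, 1, 0, 0, 0, 0, 0, 0, 1, 0, 0, 0, 0, 0, 0, 1])

```text
t: 6.3
ee_pos: [481.4, 55.6, 124.4]
orientation: [0.233, 0.973, -0.0, -0.0]
force: [-3.6, 1.0, 6.0]
finger_gap: 11.1
```

Run:
```python
from lib import *
J=np.array([597.51234573 , 22.66517355])
s=ctrl.state(); e=s["ee_pos"][:2]; d=e-J; print(e,s["finger_gap"],np.hypot(*d),s["joints"])
c,sn=np.cos(.4712),np.sin(.4712); l=[c*d[0]-sn*d[1],sn*d[0]+c*d[1]]
print(l,np.arctan2(-l[0],-l[1]))
snap("wrist","w4")
```

```text
[481.42700872  55.56525138] 11.084992197169536 120.65745144789088 [-0.9242588   0.27728106  0.79621243  2.13736469 -0.26923104  0.82654322
  1.13820944]
[np.float64(-118.37002505067362), np.float64(-23.382851823570338)] 1.375766965231142
```

View pics/w4.png

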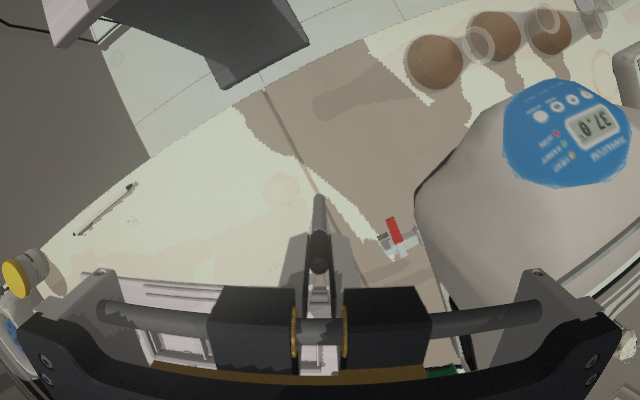

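Emit:
play_rows(increments=[0, 0, 0, 0, 0, 0, 0.1, 0, 0, 0, 0, 0, 0, 0.1, 0, 0, 0, 0, 0, 0, 0, 0, 0, 0, 0, 0, 0, 0, 0, 0, 2, 0, 0, 0, 0, 0, 0, 3, 0, 0, 0, 0, 0, 0, 3, 0, 0, 0, 0, 0, 0, 3, 0, 0, 0, 0])

```text
t: 7.02
ee_pos: [481.3, 54.5, 235.6]
orientation: [0.234, 0.972, -0.001, -0.0]
force: [0.7, 0.1, 0.1]
finger_gap: 47.1
```

Emit:
play_rows(increments=[0, -3.6, 1, 0, 0, 0, -0.5, 0, -3.6, 1, 0, 0, 0, -0.5, 0, -3.6, 1, 0, 0, 0, -0.5, 0, -3.6, 1, 0, 0, 0, -0.5, 0, -3.6, 1, 0, 0, 0, -0.5, 0, -3.6, 0, 0, 0, 0, -0.5, 0, -3.6, 0, 0, 0, 0, -0.5, 0, -3.6, 0, 0, 0, 0, -0.5])

```text
t: 7.68
ee_pos: [481.4, -234.4, 284.8]
orientation: [0.233, 0.973, 0.0, 0.001]
force: [1.9, 0.7, 1.2]
finger_gap: 70.6
```

Run:
```python
from lib import *
snap("wrist","w5"); print(ctrl.state()["ee_pos"],ctrl.state()["joints"])
crop("w5",180,170,460,340,2.8,"w5c")
```

```text
[ 479.73235979 -241.60255885  284.99788077] [-0.58346254  0.20971656  1.09359969  1.85923784 -0.19901231  1.18944309
  1.66975186]
```

View pics/w5.png

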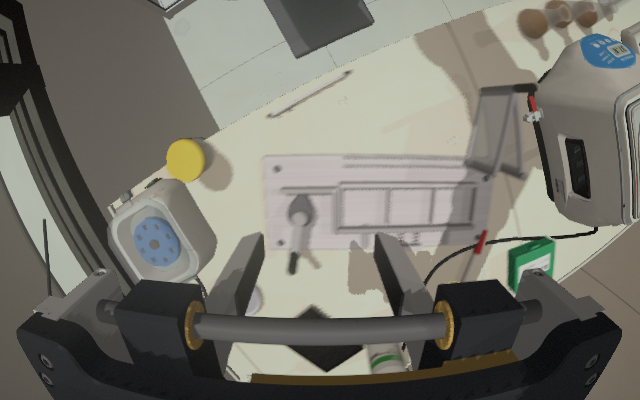

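View pics/w5c.png

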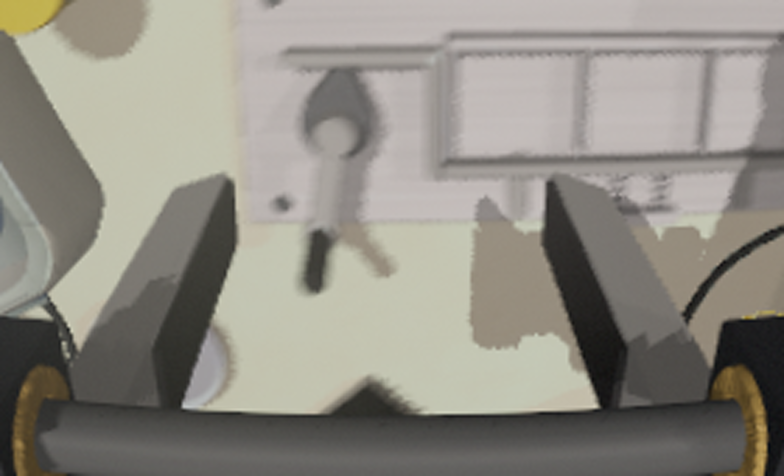

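```bash
cat >> lib.py <<'E'
RK=(598.6,-129.4,-.4712)
def loc(P):
    c,s=np.cos(RK[2]),np.sin(RK[2]); d=np.array(P)-[RK[0],RK[1],0]; return np.round([c*d[0]+s*d[1],-s*d[0]+c*d[1],d[2]],1)
def wor(x,y,z=0):
    c,s=np.cos(RK[2]),np.sin(RK[2]); return np.round([RK[0]+c*x-s*y,RK[1]+s*x+c*y,z],1)
E
python3 - <<'E'
from lib import *
cp=cpof("wrist","w5")
def A(x,y): return (180+x/2.8,170+y/2.8)
for n,uv,z in [("posttop",A(314,286),100),("postbot",A(326,234),48),("hub",A(335,137),48),("nose",A(342,70),32),("foot",A(342,66),29),("-37r",A(580,55),29),("37r",A(708,55),29),("-37b",A(580,155),26)]:
    P=onz(cp,uv,z); print(n,P.round(1),loc(P))
E
```

```text
posttop [ 577.4 -323.1  100. ] [  69.  -182.2  100. ]
postbot [ 576.3 -319.8   48. ] [  66.6 -179.7   48. ]
hub [ 529.9 -289.4   48. ] [  11.4 -173.7   48. ]
nose [ 503.8 -272.4   32. ] [ -19.6 -170.5   32. ]
foot [ 502.5 -271.9   29. ] [ -20.9 -170.6   29. ]
-37r [ 553.8 -157.8   29. ] [-27.1 -45.6  29. ]
37r [586.2 -92.9  29. ] [-27.6  26.9  29. ]
-37b [ 607.  -179.8   26. ] [ 30.4 -41.1  26. ]
```

Emit:
play_rows(increments=[0, 0, 0, 0, 0, 0, -0.5, 0, 0, 0, 0, 0, 0, -0.5, 0, 0, 0, 0, 0, 0, -0.5, 0, 0, 0, 0, 0, 0, -0.5, 0, 0, 0, 0, 0, 0, -0.5, 0, 0, 0, 0, 0, 0, -0.5, 0, 0, 0, 0, 0, 0, -0.5, 0, 0, 0, 0, 0, 0, -0.5])

```text
t: 8.4
ee_pos: [481.6, -232.3, 284.5]
orientation: [0.233, 0.973, 0.0, 0.0]
force: [-1.2, -0.7, 0.5]
finger_gap: 70.3
```

Run:
```python
from lib import *
snap("wrist","w6"); print(ctrl.state()["ee_pos"],ctrl.state()["joints"])
crop("w6",180,170,460,340,2.8,"w6c")
```

```text
[ 481.57459199 -232.39556694  284.49070483] [-0.59845844  0.2033101   1.08766146  1.86299377 -0.19398082  1.18971167
  1.65409223]
```

View pics/w6c.png

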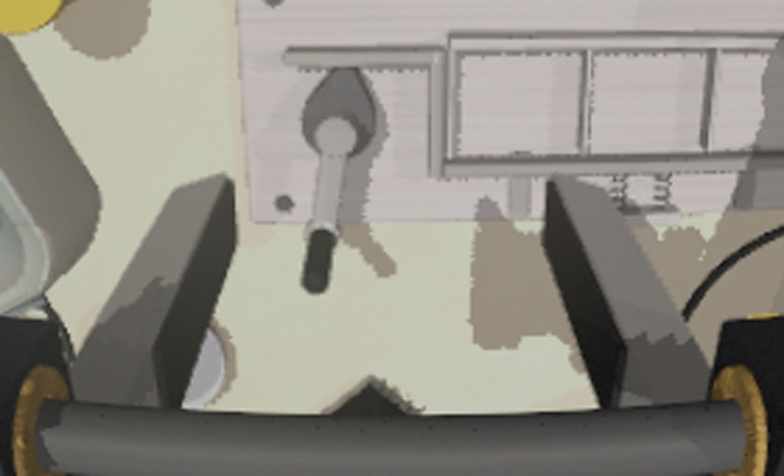

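Run:
```python
from lib import *
cp=cpof("wrist","w6")
def A(x,y): return (180+x/2.8,170+y/2.8)
for n,uv,z in [("posttop",A(316,284),100),("postbot",A(327,234),48),("hub",A(336,137),48),("nose",A(345,70),32),("-37r",A(588,55),29),("37r",A(711,55),29),("-37b",A(588,155),26)]:
    P=onz(cp,uv,z); print(n,P.round(1),loc(P))
```

```text
posttop [ 576.7 -319.5  100. ] [  66.8 -179.3  100. ]
postbot [ 576.5 -317.1   48. ] [  65.5 -177.3   48. ]
hub [ 530.1 -286.8   48. ] [  10.4 -171.3   48. ]
nose [ 504.4 -268.9   32. ] [ -20.6 -167.    32. ]
-37r [ 555.6 -151.8   29. ] [-28.2 -39.5  29. ]
37r [586.8 -89.3  29. ] [-28.7  30.4  29. ]
-37b [ 608.9 -173.7   26. ] [ 29.3 -34.8  26. ]
```

Run:
```python
from lib import *
cp=cpof("wrist","w6"); s=campose("side")
# wrist pic device right edge ~ (217,235), top ; side pic device corners
for z in (60,90,120,150):
    print(z,[onz(cp,uv,z)[:2].round() for uv in [(214,240),(180,182)]],[onz(s,uv,z)[:2].round() for uv in [(330+740/5,160+450/4),(330+570/5,160+395/4),(330+500/5,160+510/4)]])
```

```text
60 [array([ 499., -415.]), array([ 400., -413.])] [array([ 531., -558.]), array([ 521., -434.]), array([ 390., -437.])]
90 [array([ 492., -398.]), array([ 401., -397.])] [array([ 511., -558.]), array([ 502., -436.]), array([ 373., -439.])]
120 [array([ 485., -382.]), array([ 401., -381.])] [array([ 492., -558.]), array([ 483., -438.]), array([ 356., -441.])]
150 [array([ 479., -366.]), array([ 402., -365.])] [array([ 472., -557.]), array([ 463., -440.]), array([ 340., -444.])]
```

Run:
```python
from lib import *
snap("scene","s2"); crop("s2",380,170,520,270,5.7,"s2c")
```

```text
(no output)
```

View pics/s2c.png

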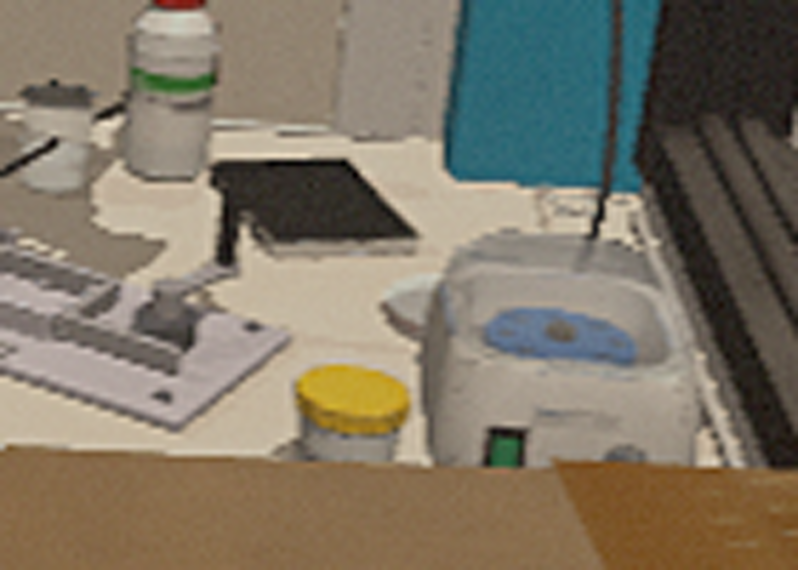

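Emit:
play_rows(increments=[1.2, -1.1, -1.9, 0, 0, 0, -0.3, 1.2, -1.1, -1.9, 0, 0, 0, -0.3, 1.2, -1.1, -1.9, 0, 0, 0, -0.3, 1.2, -1.1, -1.9, 0, 0, 0, -0.3, 1.2, -1.1, -1.9, 0, 0, 0, -0.3, 1.2, -1.1, -1.9, 0, 0, 0, -0.3, 1.2, -1, -1.9, 0, 0, 0, -0.3, 1.1, -1, -1.9, 0, 0, 0, -0.3])

```text
t: 9.17
ee_pos: [577.1, -319.2, 131.0]
orientation: [0.233, 0.972, 0.0, -0.0]
force: [-0.4, -0.1, 1.0]
finger_gap: 60.9
```

Run:
```python
from lib import *
snap("wrist","w7"); print(ctrl.state()["ee_pos"],ctrl.state()["joints"])
crop("w7",200,150,440,350,3,"w7c")
```

```text
[ 577.2419045  -319.64332173  127.58373701] [-0.17805708  0.62458791  0.85013472  1.74385322 -0.53739095  1.02654966
  1.96861687]
```

View pics/w7c.png

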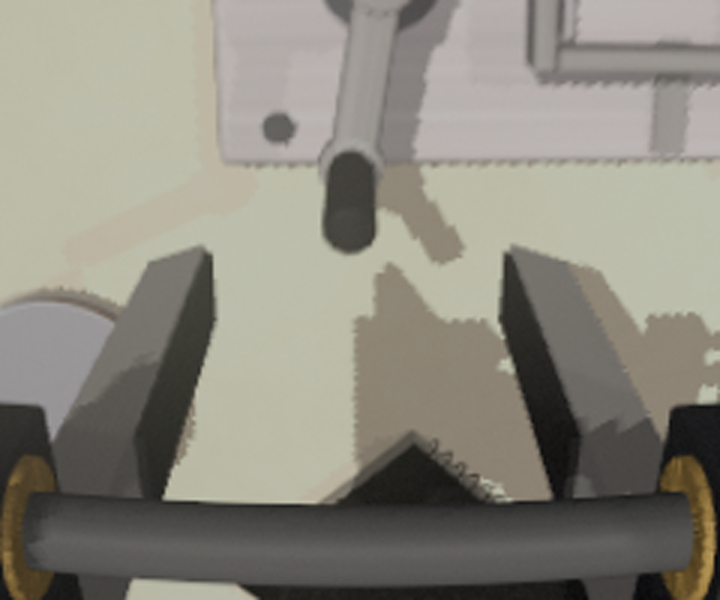

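Run:
```python
from lib import *
cp=cpof("wrist","w7")
P=onz(cp,(200+349/3,150+228/3),100); print(P,loc(P)); print(ctrl.state()["ee_pos"])
P=onz(cp,(200+352/3,150+160/3),48); print(P,loc(P))
```

```text
[ 575.61792886 -320.36963866  100.        ] [  66.2 -180.6  100. ]
[ 577.2419045  -319.64332173  127.58373701]
[ 574.5916453  -319.27483359   48.        ] [  64.8 -180.1   48. ]
```

Emit:
play_rows(increments=[-0.2, 0, -2, 0, 0, 0, -0.3, 0, 0, -2, 0, 0, 0, -0.3, 0, 0, -1.8, 0, 0, 0, -0.3, 0, 0, -1.4, 0, 0, 0, -0.3, 0, 0, 0, 0, 0, 0, -0.3, 0, 0, 0, 0, 0, 0, 1, 0, 0, 0, 0, 0, 0, 1, 0, 0, 0, 0, 0, 0, 1], force=25)

```text
t: 9.88
ee_pos: [575.1, -319.1, 61.6]
orientation: [0.233, 0.972, -0.0, 0.001]
force: [0.4, 0.5, 0.6]
finger_gap: 44.8
```

Emit:
play_rows(increments=[0, 0, 0, 0, 0, 0, 1, 0, 0, 0, 0, 0, 0, 1, 0, 0, 0, 0, 0, 0, 1, 0, 0, 0, 0, 0, 0, 1, 0, 0, 0, 0, 0, 0, 1, 0, 0, 0, 0, 0, 0, 1, 0, 0, 0, 0, 0, 0, 1, 0, 0, 0, 0, 0, 0, 1])

```text
t: 10.55
ee_pos: [574.6, -319.1, 60.7]
orientation: [0.233, 0.972, -0.0, 0.0]
force: [-0.4, -0.6, 3.0]
finger_gap: 13.7
```

Run:
```python
from lib import *
s=ctrl.state(); e=s["ee_pos"]; print(e,loc(e),s["joints"],s["finger_gap"],s["force"])
C=np.array([10,-172])
p=loc(e)[:2]-C; print(np.hypot(*p),np.arctan2(-p[1],p[0]))
prev=None
for a in np.arange(.14,1.6,.12):
    w=wor(*(C+58*np.array([np.cos(a),-np.sin(a)])))[:2]
    print(round(a,2),w, None if prev is None else (w-prev).round(1)); prev=w
```

```text
[ 574.59075844 -319.07266532   60.65796081] [  64.7 -179.9   60.7] [-0.13631223  0.69131921  0.78601427  1.7947901  -0.60582538  0.91363456
  2.02061097] 13.67801152061458 [-0.40874632 -0.59737853  2.98747224]
55.267531155281404 0.1434323655779715
0.14 [ 576.9 -320.5] None
0.26 [ 572.6 -325.9] [-4.3 -5.4]
0.38 [ 567.7 -330.8] [-4.9 -4.9]
0.5 [ 562.2 -335.1] [-5.5 -4.3]
0.62 [ 556.2 -338.7] [-6.  -3.6]
0.74 [ 549.8 -341.5] [-6.4 -2.8]
0.86 [ 543.2 -343.5] [-6.6 -2. ]
0.98 [ 536.3 -344.8] [-6.9 -1.3]
1.1 [ 529.4 -345.2] [-6.9 -0.4]
1.22 [ 522.5 -344.8] [-6.9  0.4]
1.34 [ 515.6 -343.5] [-6.9  1.3]
1.46 [ 509.  -341.5] [-6.6  2. ]
1.58 [ 502.6 -338.6] [-6.4  2.9]
```

Emit:
play_rows(increments=[-0.43, -0.54, 0, 0, 0, 0, 1, -0.49, -0.49, 0, 0, 0, 0, 1, -0.55, -0.43, 0, 0, 0, 0, 1, -0.6, -0.36, 0, 0, 0, 0, 1, -0.64, -0.28, 0, 0, 0, 0, 1, -0.66, -0.2, 0, 0, 0, 0, 1, -0.69, -0.13, 0, 0, 0, 0, 1, -0.69, -0.04, 0, 0, 0, 0, 1])

```text
t: 11.22
ee_pos: [527.6, -343.0, 60.5]
orientation: [0.233, 0.972, 0.0, 0.001]
force: [5.4, 2.3, -1.1]
finger_gap: 13.6
```

Emit:
play_rows(increments=[-0.69, 0.04, 0, 0, 0, 0, 1, -0.69, 0.13, 0, 0, 0, 0, 1, -0.66, 0.2, 0, 0, 0, 0, 1, -0.5, 0.2, 0, 0, 0, 0, 1, 0, 0, 0, 0, 0, 0, 1, 0, 0, 0, 0, 0, 0, 1, 0, 0, 0, 0, 0, 0, 1, 0, 0, 0, 0, 0, 0, 1])

```text
t: 11.88
ee_pos: [501.6, -337.8, 60.4]
orientation: [0.233, 0.972, 0.0, -0.0]
force: [-1.5, 1.0, 3.1]
finger_gap: 13.9
```

Run:
```python
from lib import *
s=ctrl.state(); e=s["ee_pos"]; print(e,loc(e),s["joints"],s["finger_gap"],s["force"])
for C in ([10,-172],[7.5,-172]):
    p=loc(e)[:2]-np.array(C); print(np.hypot(*p),np.arctan2(-p[1],p[0]))
snap("wrist","w8")
```

```text
[ 501.58704289 -337.76505344   60.42003308] [   8.1 -229.7   60.4] [-0.10054124  0.61946334  0.80204589  1.91965708 -0.58678354  0.85344127
  2.11147653] 13.870392704637577 [-1.48033102  0.962877    3.0795305 ]
57.73127402023966 1.6037133755544837
57.70311949972894 1.560398088057109
```

View pics/w8.png

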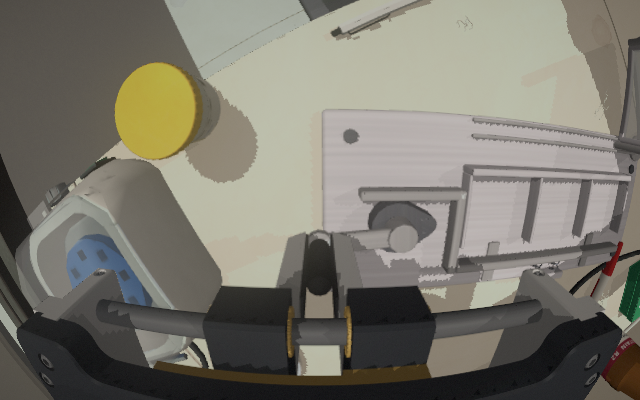

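Run:
```python
from lib import *
s=campose("side")
def B(x,y): return (190+x/5,120+y/5)
for uv in [B(322,100),B(480,185),B(590,245),B(745,160)]: print(onz(s,uv,205).round())
c1=cpof("wrist","w1")
for uv in [(285,285),(300,240),(345,226),(385,235),(240,400)]: print(uv,onz(c1,uv,205).round(),onz(c1,uv,100).round(),onz(c1,uv,0).round())
```

```text
[546. 408. 205.]
[535. 249. 205.]
[527. 144. 205.]
[662.  88. 205.]
(285, 285) [464. 182. 205.] [524. 151. 100.] [581. 122.   0.]
(300, 240) [412. 217. 205.] [454. 198. 100.] [495. 180.   0.]
(345, 226) [409. 270. 205.] [450. 268. 100.] [490. 266.   0.]
(385, 235) [432. 311. 205.] [481. 323. 100.] [528. 334.   0.]
(240, 400) [671.  30. 205.] [799. -50. 100.] [ 921. -127.    0.]
```

Emit:
play_rows(increments=[0, 0, 0, 0, 0, 0, 0, 0, 0, 0, 0, 0, 0, 0, 0, 0, 0, 0, 0, 0, 0, 0, 0, 0, 0, 0, 0, 0, 0, 0, 1.5, 0, 0, 0, 0, 0, 0, 3, 0, 0, 0, 0, 0, 0, 3.5, 0, 0, 0, 0, 0, 0, 3.5, 0, 0, 0, 0])

```text
t: 12.6
ee_pos: [500.8, -338.0, 177.6]
orientation: [0.234, 0.972, -0.0, -0.0]
force: [0.7, -0.2, 0.2]
finger_gap: 46.8
```

Emit:
play_rows(increments=[-0.3, 3.5, 2, 0, 0, 0, 0, -0.3, 3.5, 2, 0, 0, 0, 0, -0.3, 3.5, 2, 0, 0, 0, 0, -0.3, 3.5, 2, 0, 0, 0, 0, -0.3, 3.5, 2, 0, 0, 0, 0, -0.3, 3.5, 2, 0, 0, 0, 0, -0.3, 3, 0, 0, 0, 0, 0, 0, 2, 0, 0, 0, 0, 0])

```text
t: 13.27
ee_pos: [483.0, -96.5, 285.3]
orientation: [0.233, 0.973, 0.001, 0.001]
force: [0.3, 0.2, 0.9]
finger_gap: 46.7
```

Emit:
play_rows(increments=[0, 0, 0, 0, 0, 0, -1, 0, 0, 0, 0, 0, 0, -1, 0, 0, 0, 0, 0, 0, -1, 0, 0, 0, 0, 0, 0, -1, 0, 0, 0, 0, 0, 0, -1, 0, 0, 0, 0, 0, 0, -1, 0, 0, 0, 0, 0, 0, -1, 0, 0, 0, 0, 0, 0, -1])

```text
t: 13.93
ee_pos: [483.1, -98.9, 284.0]
orientation: [0.233, 0.972, -0.0, 0.0]
force: [-0.3, 0.3, 0.3]
finger_gap: 93.0
```

Run:
```python
from lib import *
snap("wrist","w9"); print(ctrl.state()["ee_pos"],ctrl.state()["joints"])
crop("w9",180,150,440,310,3,"w9c")
```

```text
[483.12975535 -98.83090424 284.03730984] [-0.98077381  0.04600465  1.11451504  1.94591501 -0.04396465  1.17539789
  1.25015759]
```

View pics/w9c.png

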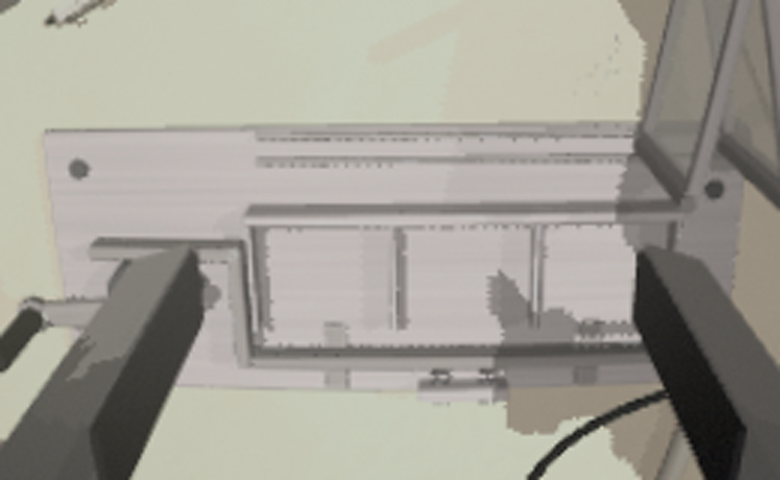

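View pics/w9.png

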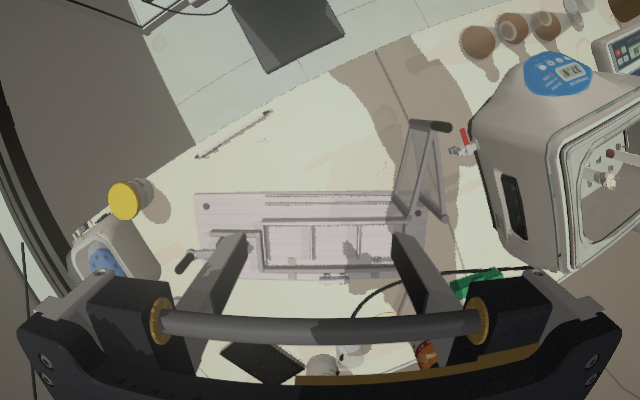

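Run:
```python
from lib import *
im=cv2.imread("pics/w9.png")[210:280,255:405]
cv2.imwrite("pics/w9d.png",cv2.resize(im,None,fx=5.3,fy=8,interpolation=cv2.INTER_NEAREST))
```

```text
(no output)
```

View pics/w9d.png

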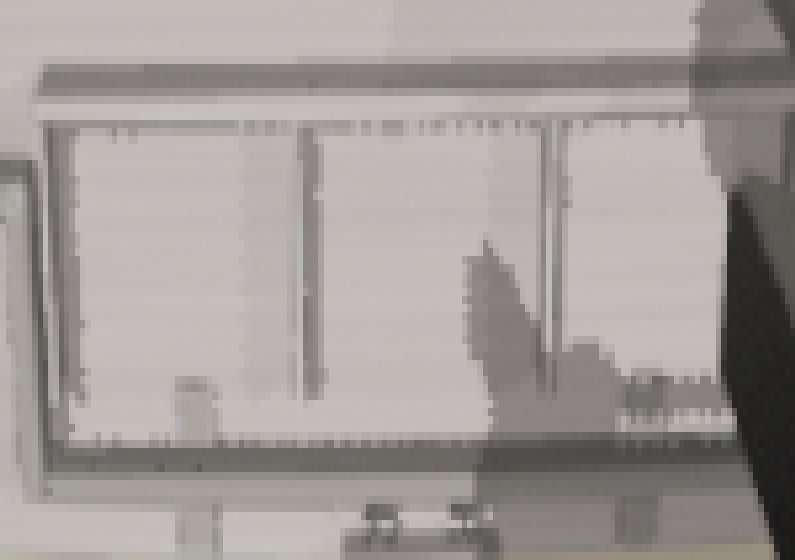

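Run:
```python
from lib import *
from scipy.optimize import least_squares
cp=cpof("wrist","w9")
def A(u,v): return np.array([255+u/5.3,210+v/8])
# (pixel, z, axis, value)
obs=[(A(300,150),26,1,-37),(A(301,370),26,1,-37),(A(551,150),26,1,37),(A(552,340),26,1,37),(A(49,150),26,1,-111),(A(56,370),26,1,-111),
(A(100,120),30,0,-34),(A(350,120),30,0,-34),(A(550,119),30,0,-34),(A(150,472),29,0,42),(A(450,472),29,0,42),(A(700,472),29,0,42)]
P=[onz(cp,o[0],o[1]) for o in obs]
def f(p,full=False):
    c,s=np.cos(p[2]),np.sin(p[2]); r=[]
    for q,o in zip(P,obs):
        d=q[:2]-p[:2]; l=(c*d[0]+s*d[1],-s*d[0]+c*d[1]); r.append(l[o[2]]-o[3])
    return np.array(r)
r=least_squares(f,[598.6,-129.4,-.4712]); print(r.x,r.fun.round(1))
```

```text
[ 6.00442450e+02 -1.29476567e+02 -4.75683217e-01] [-0.1 -0.  -1.9  0.4  1.2  0.4  0.2 -0.3 -0.5  0.2 -0.5  1. ]
```

Emit:
play_rows(increments=[-0.9, 3.3, 0, 0, 0, 0, 0, -0.9, 3.3, 0, 0, 0, 0, 0, -0.9, 3.3, 0, 0, 0, 0, 0, -0.9, 3.3, 0, 0, 0, 0, 0, -0.9, 3.3, 0, 0, 0, 0, 0, -0.9, 3.3, 0, 0, 0, 0, 0, -0.9, 3.3, 0, 0, 0, 0, 0, -0.9, 3.3, 0, 0, 0, 0, 0])

```text
t: 14.65
ee_pos: [410.5, 166.9, 284.2]
orientation: [0.233, 0.972, 0.0, 0.0]
force: [0.6, -0.4, -0.2]
finger_gap: 47.5
```

Emit:
play_rows(increments=[0, 2.5, -2, 0, 0, 0, 0, 0, 2.5, -2, 0, 0, 0, 0, 0, 0, -2, 0, 0, 0, 0, 0, 0, 0, 0, 0, 0, 0, 0, 0, 0, 0, 0, 0, 0, 0, 0, 0, 0, 0, 0, 0, 0, 0, 0, 0, 0, 0, 0, 0, 0, 0, 0, 0, 0, 0])

```text
t: 15.32
ee_pos: [411.8, 215.3, 225.2]
orientation: [0.233, 0.972, 0.001, 0.001]
force: [0.1, 0.5, 1.0]
finger_gap: 46.6
```

```bash
sed -i 's/^RK=.*/RK=(600.4,-129.5,-.4757)/' lib.py
python3 - <<'E'
from lib import *
snap("wrist","w10"); print(ctrl.state()["ee_pos"],ctrl.state()["joints"])
for y in (74,0,-74): print(wor(3,y))
E
```

```text
[411.64549068 215.38631012 224.99875696] [-1.28914253  0.0399652   0.70034228  2.0682482  -0.03009869  1.04128035
  0.52578808]
[637.  -65.1   0. ]
[ 603.1 -130.9    0. ]
[ 569.2 -196.7    0. ]
```

View pics/w10.png

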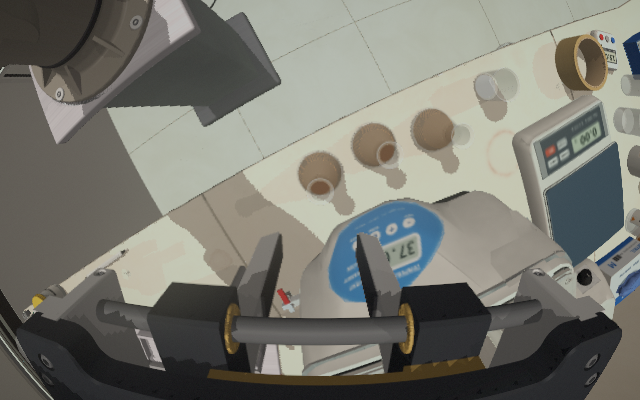

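Run:
```python
from lib import *
cp=cpof("wrist","w10")
crop("w10",280,90,500,240,3.6,"w10c")
for uv,z in [((319,187),102),((387,154),102),((459,135),102),((319,175),12),((375,144),12),((433,129),12)]: print(onz(cp,uv,z).round(1))
```

```text
[405.8 219.  102. ]
[406.2 295.  102. ]
[421.4 374.8 102. ]
[411.6 216.4  12. ]
[407.6 298.9  12. ]
[423.1 378.9  12. ]
```

View pics/w10c.png

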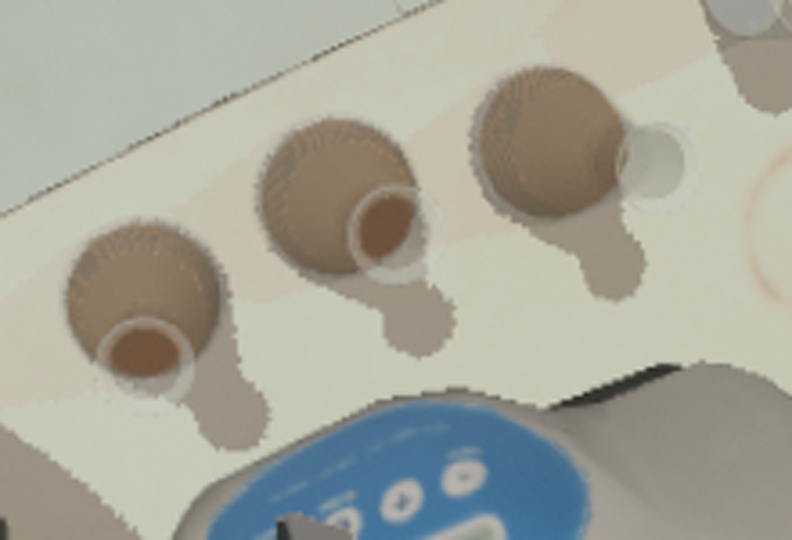

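Run:
```python
from lib import *
cp=cpof("wrist","w10")
for u,v in [(145,362),(397,234),(654,165)]: print(onz(cp,(280+u/3.6,90+v/3.6),102).round(1))
```

```text
[409.6 218.5 102. ]
[408.6 297.6 102. ]
[423.5 377.4 102. ]
```

Emit:
play_rows(increments=[-0.1, 0.2, -2.5, 0, 0, 0, 0, 0, 0, -2.5, 0, 0, 0, 0, 0, 0, -2.5, 0, 0, 0, 0, 0, 0, -2.5, 0, 0, 0, 0, 0, 0, -2.5, 0, 0, 0, 0, 0, 0, -1.8, 0, 0, 0, 0, 0, 0, -1, 0, 0, 0, 0, 0, 0, 0, 0, 0, 0, 0], force=15)

```text
t: 16.03
ee_pos: [409.7, 216.9, 70.0]
orientation: [0.233, 0.972, -0.001, -0.0]
force: [-0.0, -0.2, -0.5]
finger_gap: 47.2
```

Emit:
play_rows(increments=[0, 0, 0, 0, 0, 0, 0.3, 0, 0, 0, 0, 0, 0, 0.5, 0, 0, 0, 0, 0, 0, 0.7, 0, 0, 0, 0, 0, 0, 1, 0, 0, 0, 0, 0, 0, 1, 0, 0, 0, 0, 0, 0, 1, 0, 0, 0, 0, 0, 0, 1, 0, 0, 0, 0, 0, 0, 1])

```text
t: 16.7
ee_pos: [410.6, 217.8, 71.9]
orientation: [0.233, 0.972, 0.0, 0.001]
force: [-1.5, -2.3, 10.9]
finger_gap: 25.5
```

Run:
```python
from lib import *
snap("wrist","w11"); print(ctrl.state()["ee_pos"],ctrl.state()["finger_gap"])
```

```text
[410.59856059 217.78340724  71.84470038] 25.345008816556383
```

View pics/w11.png

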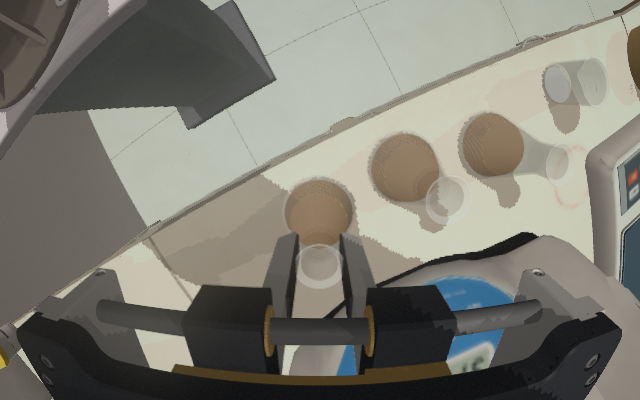

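Emit:
play_rows(increments=[0, 0, 1.5, 0, 0, 0, 1, 0, 0, 3.2, 0, 0, 0, 1, 0, 0, 3.5, 0, 0, 0, 1, 0, 0, 3.5, 0, 0, 0, 1, 0, 0, 3.5, 0, 0, 0, 1, 0, 0, 3.5, 0, 0, 0, 1, 1, -2.5, 0.5, 0, 0, 0, 1, 1.3, -3.4, 0, 0, 0, 0, 1])

```text
t: 17.42
ee_pos: [433.8, 160.6, 265.7]
orientation: [0.231, 0.973, 0.002, 0.001]
force: [0.6, -0.3, -1.9]
finger_gap: 25.3
```

Emit:
play_rows(increments=[1.35, -3.45, 0, 0, 0, 0, 1, 1.35, -3.45, 0, 0, 0, 0, 1, 1.35, -3.45, 0, 0, 0, 0, 1, 1.35, -3.45, 0, 0, 0, 0, 1, 1.35, -3.45, 0, 0, 0, 0, 1, 1.35, -3.45, 0, 0, 0, 0, 1, 1.35, -3.45, 0, 0, 0, 0, 1, 1.35, -3.45, 0, 0, 0, 0, 1])

```text
t: 18.08
ee_pos: [541.6, -118.9, 263.2]
orientation: [0.232, 0.973, 0.0, 0.0]
force: [0.5, 1.1, -0.5]
finger_gap: 25.8
```

Emit:
play_rows(increments=[1.35, -3.45, 0, 0, 0, 0, 1, 0.9, -2.5, 0, 0, 0, 0, 1, 0.5, -2, 0, 0, 0, 0, 1, 0, 0, -2, 0, 0, 0, 1, 0, 0, -2, 0, 0, 0, 1, 0, 0, -2, 0, 0, 0, 1, 0, 0, 0, 0, 0, 0, 1, 0, 0, 0, 0, 0, 0, 1])

```text
t: 18.75
ee_pos: [568.3, -196.9, 203.1]
orientation: [0.233, 0.972, -0.0, -0.0]
force: [-0.0, -1.0, -0.7]
finger_gap: 25.5
```

Run:
```python
from lib import *
snap("wrist","w12"); e=ctrl.state()["ee_pos"]; print(e,loc(e),ctrl.state()["finger_gap"],ctrl.state()["joints"])
```

```text
[ 568.87509533 -197.12476581  204.03975556] [  2.9 -74.6 204. ] 25.44715036142376 [-0.4824405   0.44407086  0.9486478   1.81524922 -0.40440546  1.09010414
  1.71263445]
```

View pics/w12.png

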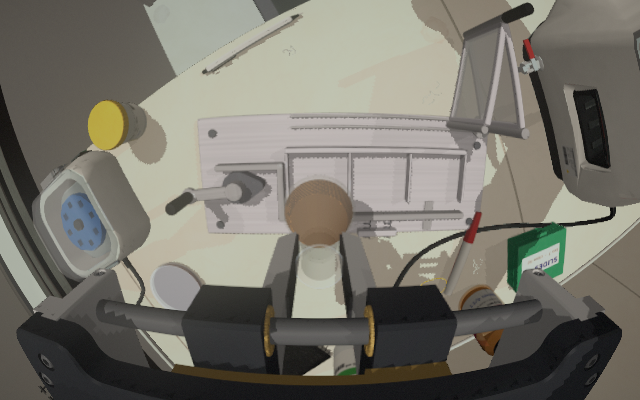

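Emit:
play_rows(increments=[0, 0, -2.5, 0, 0, 0, 1, 0, 0, -2.5, 0, 0, 0, 1, 0, 0, -2.5, 0, 0, 0, 1, 0, 0, -1.5, 0, 0, 0, 1, 0, 0, 0, 0, 0, 0, 1, 0, 0, 0, 0, 0, 0, 1, 0, 0, 0, 0, 0, 0, 1, 0, 0, 0, 0, 0, 0, 1])

```text
t: 19.47
ee_pos: [569.7, -197.2, 114.8]
orientation: [0.233, 0.973, -0.0, 0.001]
force: [-0.1, -0.4, -1.5]
finger_gap: 25.4
```

Run:
```python
from lib import *
snap("wrist","w13"); e=ctrl.state()["ee_pos"]; print(e,loc(e),ctrl.state()["finger_gap"],ctrl.state()["force"])
crop("w13",190,100,510,300,2.4,"w13c")
```

```text
[ 569.56489808 -197.16979953  114.59821834] [  3.6 -74.3 114.6] 25.554823932476076 [-0.31997715 -0.21271158 -1.80865274]
```

View pics/w13c.png

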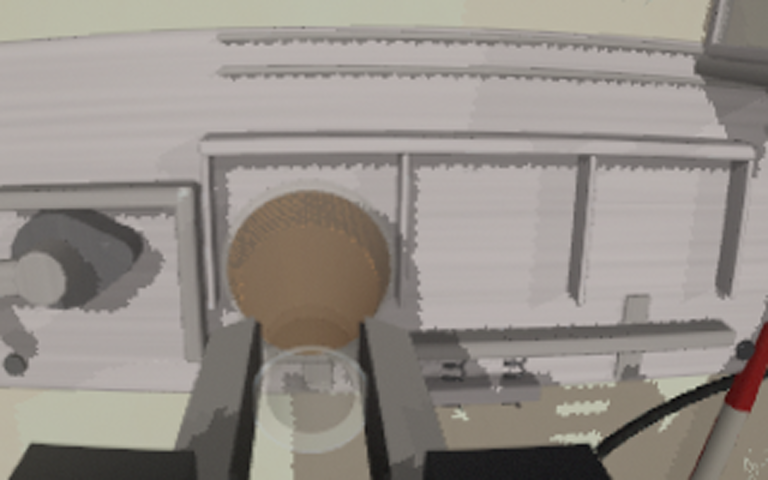

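Emit:
play_rows(increments=[0, 0, -1.2, 0, 0, 0, 1, 0, 0, -1.2, 0, 0, 0, 1, 0, 0, -0.6, 0, 0, 0, 1, 0, 0, -0.2, 0, 0, 0, 1, 0, 0, -0.1, 0, 0, 0, 1, 0, 0, 0, 0, 0, 0, 1, 0, 0, 0, 0, 0, 0, 1, 0, 0, 0, 0, 0, 0, 1])

```text
t: 20.18
ee_pos: [568.6, -197.2, 79.9]
orientation: [0.233, 0.972, -0.0, 0.0]
force: [-3.1, 1.3, 12.0]
finger_gap: 25.6
```

Emit:
play_rows(increments=[0, 0, 0.1, 0, 0, 0, 0.4, 0, 0, 0, 0, 0, 0, 0.3, 0, 0, 0, 0, 0, 0, 0.2, 0, 0, 0, 0, 0, 0, 0.1, 0, 0, 0, 0, 0, 0, 0, 0, 0, 0, 0, 0, 0, 0, 0, 0, 1, 0, 0, 0, 0, 0, 0, 2, 0, 0, 0, 0])

```text
t: 20.85
ee_pos: [567.6, -196.7, 110.3]
orientation: [0.233, 0.972, -0.0, -0.001]
force: [-0.7, 0.6, 1.7]
finger_gap: 46.7
```

Emit:
play_rows(increments=[0, 0, 3.5, 0, 0, 0, 0, 0, 0, 3.5, 0, 0, 0, 0, 0, 0, 3.5, 0, 0, 0, 0, 0, 0, 3.5, 0, 0, 0, 0, 0, 0, 0, 0, 0, 0, 0, 0, 0, 0, 0, 0, 0, 0, 0, 0, 0, 0, 0, 0, 0, 0, 0, 0, 0, 0, 0, 0])

```text
t: 21.52
ee_pos: [568.1, -196.7, 250.3]
orientation: [0.233, 0.972, -0.0, -0.0]
force: [-0.5, 0.3, 0.0]
finger_gap: 47.0
```

Run:
```python
from lib import *
snap("wrist","w14"); e=ctrl.state()["ee_pos"]; print(e,loc(e),ctrl.state()["finger_gap"],ctrl.state()["force"])
```

```text
[ 568.13660199 -196.71407641  250.15403877] [  2.1 -74.5 250.2] 47.26960722367273 [ 0.20224484 -0.14057216 -0.45393999]
```

View pics/w14.png

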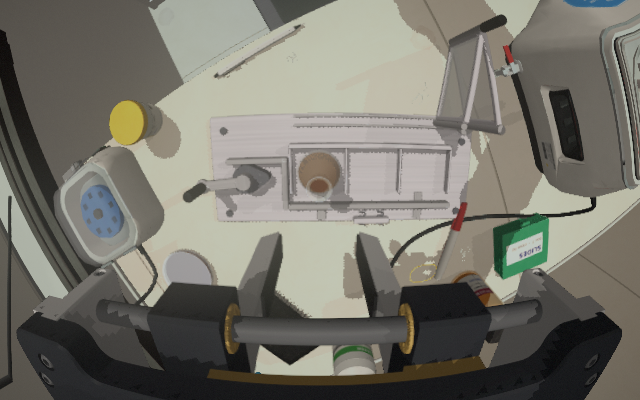

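Emit:
play_rows(increments=[-1.14, 3.52, 0, 0, 0, 0, 0, -1.14, 3.52, 0, 0, 0, 0, 0, -1.14, 3.52, 0, 0, 0, 0, 0, -1.14, 3.52, 0, 0, 0, 0, 0, -1.14, 3.52, 0, 0, 0, 0, 0, -1.14, 3.52, 0, 0, 0, 0, 0, -1.14, 3.52, 0, 0, 0, 0, 0, -1.14, 3.52, 0, 0, 0, 0, 0])

```text
t: 22.23
ee_pos: [476.2, 86.0, 250.5]
orientation: [0.233, 0.972, -0.001, -0.0]
force: [0.8, -0.2, 0.1]
finger_gap: 47.0
```

Emit:
play_rows(increments=[-1.14, 3.52, 0, 0, 0, 0, 0, -1.14, 3.52, 0, 0, 0, 0, 0, -1.14, 3.52, 0, 0, 0, 0, 0, -1.14, 3.52, 0, 0, 0, 0, 0, -1.14, 3.52, -1, 0, 0, 0, 0, -1.14, 3.52, -1, 0, 0, 0, 0, 0, 0, -1, 0, 0, 0, 0, 0, 0, 0, 0, 0, 0, 0])

```text
t: 22.9
ee_pos: [407.4, 296.4, 218.7]
orientation: [0.231, 0.973, -0.002, -0.0]
force: [0.3, -1.8, -0.8]
finger_gap: 47.4
```

Emit:
play_rows(increments=[0, 0, 0, 0, 0, 0, 0, 0, 0, 0, 0, 0, 0, 0, 0, 0, 0, 0, 0, 0, 0, 0, 0, 0, 0, 0, 0, 0, 0, 0, 0, 0, 0, 0, 0, 0, 0, 0, 0, 0, 0, 0, 0, 0, 0, 0, 0, 0, 0, 0, 0, 0, 0, 0, 0, 0])

```text
t: 23.57
ee_pos: [409.1, 295.7, 221.2]
orientation: [0.233, 0.972, -0.0, 0.0]
force: [-0.2, -0.6, -0.2]
finger_gap: 47.1
```

Run:
```python
from lib import *
snap("wrist","w15"); e=ctrl.state()["ee_pos"]; print(e,ctrl.state()["finger_gap"])
crop("w15",250,90,470,240,3.6,"w15c")
```

```text
[409.08830148 295.82030905 221.13632863] 46.686119653196016
```

View pics/w15c.png

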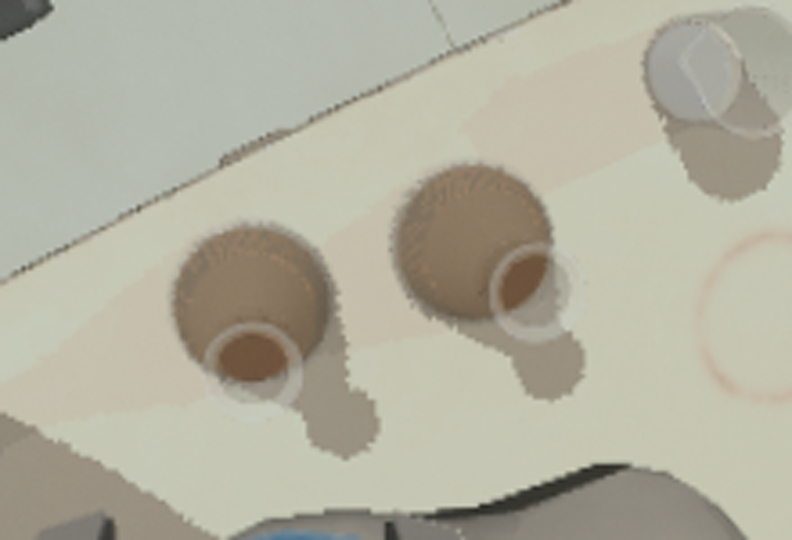

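Run:
```python
from lib import *
cp=cpof("wrist","w15")
for u,v in [(253,366),(532,291)]: print(onz(cp,(250+u/3.6,90+v/3.6),102).round(1))
for u,v in [(253,305),(473,242)]: print(onz(cp,(250+u/3.6,90+v/3.6),12).round(1))
```

```text
[407.  298.7 102. ]
[422.8 377.7 102. ]
[408.4 298.5  12. ]
[423.1 378.8  12. ]
```

Emit:
play_rows(increments=[-0.1, 0.2, -2.5, 0, 0, 0, 0, 0, 0, -2.5, 0, 0, 0, 0, 0, 0, -2.5, 0, 0, 0, 0, 0, 0, -2.5, 0, 0, 0, 0, 0, 0, -2.4, 0, 0, 0, 0, 0, 0, -1.6, 0, 0, 0, 0, 0, 0, -0.9, 0, 0, 0, 0, 0, 0, 0, 0, 0, 0, 0], force=15)

```text
t: 24.28
ee_pos: [407.5, 297.1, 70.7]
orientation: [0.233, 0.972, -0.001, -0.0]
force: [0.1, -0.9, 0.2]
finger_gap: 46.9
```

Emit:
play_rows(increments=[0, 0, 0, 0, 0, 0, 0.3, 0, 0, 0, 0, 0, 0, 0.5, 0, 0, 0, 0, 0, 0, 0.7, 0, 0, 0, 0, 0, 0, 1, 0, 0, 0, 0, 0, 0, 1, 0, 0, 0, 0, 0, 0, 1, 0, 0, 0, 0, 0, 0, 1, 0, 0, 0, 0, 0, 0, 1])

```text
t: 24.95
ee_pos: [408.5, 298.1, 72.8]
orientation: [0.233, 0.972, 0.0, 0.0]
force: [-1.9, -1.4, 9.8]
finger_gap: 25.5
```

Emit:
play_rows(increments=[0, 0, 1.5, 0, 0, 0, 1, 0, 0, 3.2, 0, 0, 0, 1, 0, 0, 3.5, 0, 0, 0, 1, 0, 0, 3.5, 0, 0, 0, 1, 0, 0, 3.5, 0, 0, 0, 1, 0, 0, 3.5, 0, 0, 0, 1, 1.2, -2.5, 0.5, 0, 0, 0, 1, 1.6, -3.4, 0, 0, 0, 0, 1])

```text
t: 25.62
ee_pos: [436.3, 241.3, 266.5]
orientation: [0.23, 0.973, 0.002, 0.001]
force: [1.9, -0.5, -1.5]
finger_gap: 25.4
```

Emit:
play_rows(increments=[1.5, -3.35, 0, 0, 0, 0, 1, 1.5, -3.35, 0, 0, 0, 0, 1, 1.5, -3.35, 0, 0, 0, 0, 1, 1.5, -3.35, 0, 0, 0, 0, 1, 1.5, -3.35, 0, 0, 0, 0, 1, 1.5, -3.35, 0, 0, 0, 0, 1, 1.5, -3.35, 0, 0, 0, 0, 1, 1.5, -3.35, 0, 0, 0, 0, 1])

```text
t: 26.28
ee_pos: [556.5, -30.6, 264.3]
orientation: [0.233, 0.973, 0.0, 0.0]
force: [1.1, 0.7, -0.2]
finger_gap: 25.6
```

Emit:
play_rows(increments=[1.5, -3.35, 0, 0, 0, 0, 1, 1.5, -3.35, 0, 0, 0, 0, 1, 1, -2, 0, 0, 0, 0, 1, 0.66, -1.5, 0, 0, 0, 0, 1, 0, 0, -2, 0, 0, 0, 1, 0, 0, -2, 0, 0, 0, 1, 0, 0, -2, 0, 0, 0, 1, 0, 0, 0, 0, 0, 0, 1])

```text
t: 26.95
ee_pos: [601.1, -130.6, 201.1]
orientation: [0.233, 0.972, -0.0, -0.002]
force: [-1.4, -0.1, -0.4]
finger_gap: 26.1
```

Emit:
play_rows(increments=[0, 0, -2.5, 0, 0, 0, 1, 0, 0, -2.5, 0, 0, 0, 1, 0, 0, -2.5, 0, 0, 0, 1, 0, 0, -1.5, 0, 0, 0, 1, 0, 0, 0, 0, 0, 0, 1, 0, 0, 0, 0, 0, 0, 1, 0, 0, 0, 0, 0, 0, 1, 0, 0, 0, 0, 0, 0, 1])

```text
t: 27.62
ee_pos: [603.6, -131.4, 115.7]
orientation: [0.233, 0.972, 0.0, 0.001]
force: [0.9, 0.6, -0.1]
finger_gap: 25.6
```

Run:
```python
from lib import *
snap("wrist","w16"); e=ctrl.state()["ee_pos"]; print(e,loc(e),ctrl.state()["finger_gap"],ctrl.state()["force"])
crop("w16",190,100,510,300,2.4,"w16c")
```

```text
[ 603.44517776 -131.32646179  115.50323189] [  3.5  -0.2 115.5] 25.414180827560518 [-0.79835974 -0.33015535 -1.01848304]
```

View pics/w16c.png

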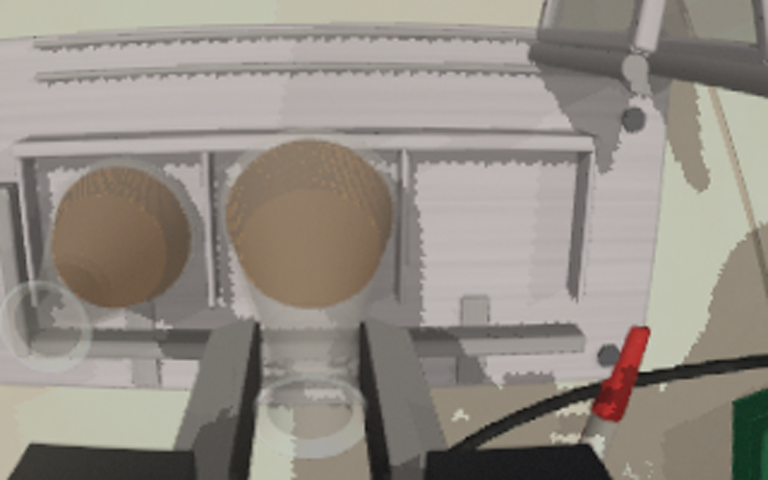

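Run:
```python
from lib import *
for n,(u,v) in [("w13",(309,265)),("w16",(309,215))]:
    cp=cpof("wrist",n)
    for z in (44,50): print(n,loc(onz(cp,(190+u/2.4,100+v/2.4),z)))
    print(proj(cp,wor(3.5,0,44)),proj(cp,wor(3.5-31,0,44)))
snap("side","sd1"); snap("scene","sc1"); crop("sd1",330,120,490,260,5,"sd1c"); crop("sc1",320,150,440,250,6,"sc1c")
```

```text
w13 [  4.3 -74.1  44. ]
w13 [  2.3 -74.1  50. ]
[[403.82580028 209.62421035]] [[406.65468481 174.80904547]]
w16 [-13.7  -0.2  44. ]
w16 [-15.3  -0.2  50. ]
[[318.83251898 209.18682137]] [[319.04769147 173.49659981]]
```

View pics/sd1c.png

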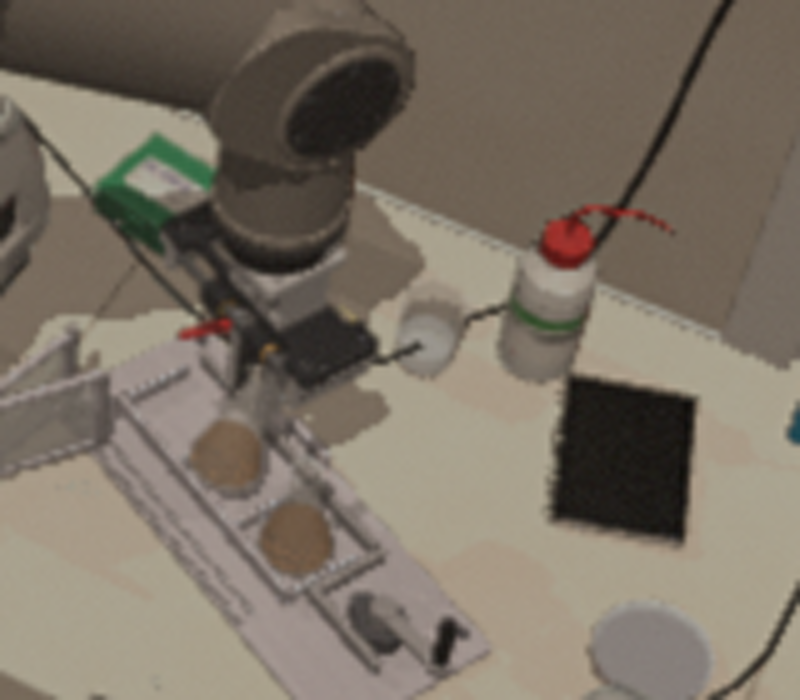

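View pics/sc1c.png

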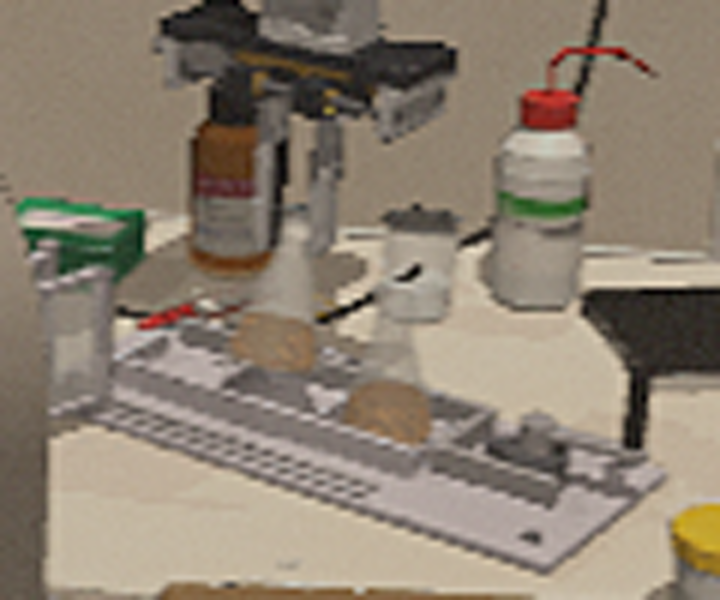

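Emit:
play_rows(increments=[0.1, 0, 0, -0.029, -0.056, 0, 1, 0.1, -0.1, 0, -0.029, -0.056, 0, 1, 0.1, 0, 0, -0.029, -0.056, 0, 1, 0, 0, 0, 0, 0, 0, 1, 0, 0, 0, 0, 0, 0, 1, 0, 0, 0, 0, 0, 0, 1, 0, 0, 0, 0, 0, 0, 1, 0, 0, 0, 0, 0, 0, 1])

```text
t: 28.43
ee_pos: [606.2, -132.7, 114.3]
orientation: [0.232, 0.968, -0.023, 0.092]
force: [0.5, -0.0, -1.5]
finger_gap: 25.7
```

Run:
```python
from lib import *
snap("wrist","w17"); st=ctrl.state();e=st["ee_pos"]; print(e,loc(e),st["finger_gap"],st["orientation"])
crop("w17",190,100,510,300,2.4,"w17c")
snap("scene","sc2"); crop("sc2",320,150,440,250,6,"sc2c")
```

```text
[ 606.02410325 -132.70992876  114.14637674] [  6.5  -0.3 114.1] 25.544976499493654 [ 0.2321754   0.96806162 -0.02301798  0.09176845]
```

View pics/w17c.png

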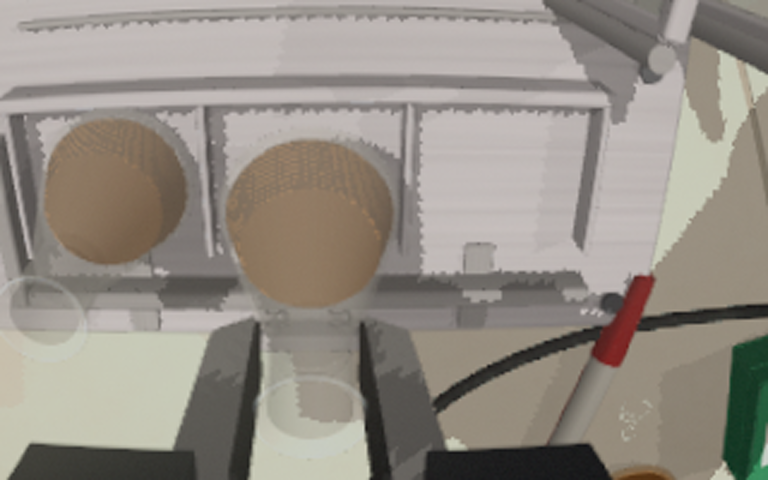

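View pics/sc2c.png

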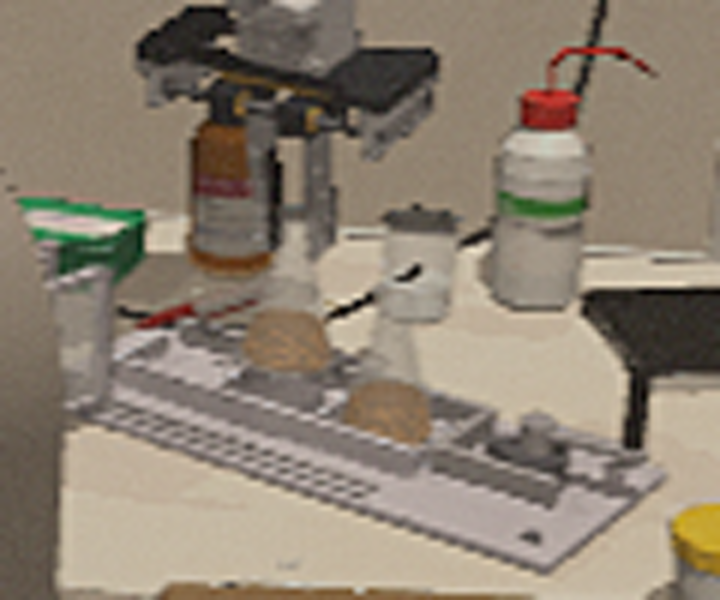

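Run:
```python
from lib import *
cp=cpof("wrist","w17")
for (u,v) in [(309,215),(309,225)]:
    for z in (44,50): print(loc(onz(cp,(190+u/2.4,100+v/2.4),z)))
# front foot edge glass at row ~136?
print(loc(onz(cp,(190+309/2.4,100+134/2.4),43)))
```

```text
[ 1.1 -0.2 44. ]
[-1.7 -0.2 50. ]
[ 4.9 -0.2 44. ]
[ 2.  -0.2 50. ]
[-27.9  -0.3  43. ]
```

Emit:
play_rows(increments=[0, 0, -1.2, 0, 0, 0, 1, 0, 0, -1.2, 0, 0, 0, 1, 0, 0, -0.5, 0, 0, 0, 1, 0, 0, -0.2, 0, 0, 0, 1, 0, 0, -0.1, 0, 0, 0, 1, 0, 0, 0, 0, 0, 0, 1, 0, 0, 0, 0, 0, 0, 1, 0, 0, 0, 0, 0, 0, 1])

```text
t: 29.2
ee_pos: [605.7, -132.3, 81.6]
orientation: [0.232, 0.968, -0.023, 0.092]
force: [-3.2, 1.8, 11.2]
finger_gap: 25.8
```

Emit:
play_rows(increments=[0, 0, 0.1, 0, 0, 0, 0.4, 0, 0, 0, 0, 0, 0, 0.3, 0, 0, 0, 0, 0, 0, 0.2, 0, 0, 0, 0, 0, 0, 0.1, 0, 0, 0, 0, 0, 0, 0, 0, 0, 0, 0, 0, 0, 0, -0.1, 0.1, 1, 0, 0, 0, 0, -0.3, 0.1, 2, 0, 0, 0, 0])

```text
t: 29.87
ee_pos: [600.7, -130.1, 112.3]
orientation: [0.232, 0.968, -0.023, 0.091]
force: [-0.3, 0.2, -0.0]
finger_gap: 47.2
```

Emit:
play_rows(increments=[-0.5, 0.2, 3.5, 0, 0, 0, 0, -0.5, 0.2, 3.5, 0, 0, 0, 0, 0, 0, 3.5, 0.029, 0.056, 0, 0, 0, 0, 3.5, 0.029, 0.056, 0, 0, 0, 0, 0, 0.029, 0.056, 0, 0, 0, 0, 0, 0, 0, 0, 0, 0, 0, 0, 0, 0, 0, 0, 0, 0, 0, 0, 0, 0, 0])

```text
t: 30.53
ee_pos: [591.0, -126.5, 252.6]
orientation: [0.233, 0.972, -0.001, 0.0]
force: [-0.4, -0.3, 0.0]
finger_gap: 46.7
```

Run:
```python
from lib import *
snap("wrist","w18"); st=ctrl.state();e=st["ee_pos"]; print(e,loc(e),st["finger_gap"],st["orientation"])
crop("w18",190,80,510,280,2.4,"w18c")
```

```text
[ 590.86725354 -126.17627986  252.53223402] [-10.   -1.4 252.5] 47.31475960729841 [ 2.33258108e-01  9.72414758e-01 -3.81955848e-04  2.20616042e-04]
```

View pics/w18c.png

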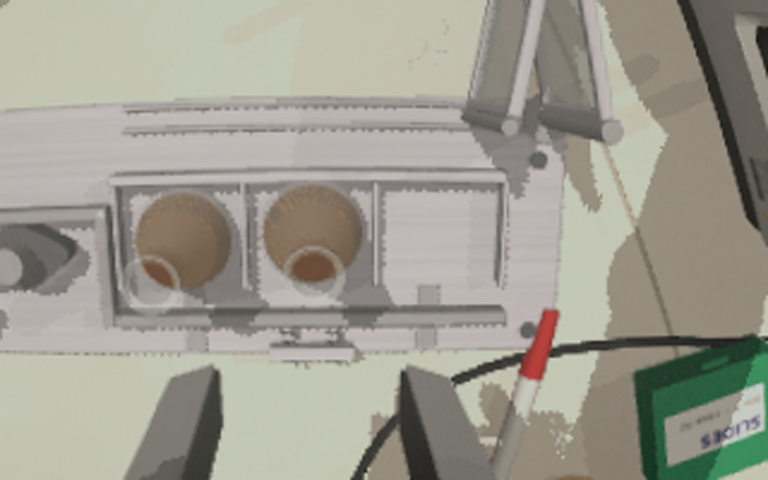

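Emit:
play_rows(increments=[-1.2, 3.6, 0, 0, 0, 0, 0, -1.2, 3.6, 0, 0, 0, 0, 0, -1.2, 3.6, 0, 0, 0, 0, 0, -1.2, 3.6, 0, 0, 0, 0, 0, -1.2, 3.6, 0, 0, 0, 0, 0, -1.2, 3.6, 0, 0, 0, 0, 0, -1.2, 3.6, 0, 0, 0, 0, 0, -1.2, 3.6, 0, 0, 0, 0, 0])

```text
t: 31.25
ee_pos: [493.9, 163.5, 252.5]
orientation: [0.233, 0.973, 0.0, 0.0]
force: [0.6, -0.1, -1.0]
finger_gap: 46.8
```

Emit:
play_rows(increments=[-1.2, 3.6, 0, 0, 0, 0, 0, -1.2, 3.6, 0, 0, 0, 0, 0, -1.2, 3.6, 0, 0, 0, 0, 0, -1.2, 3.6, 0, 0, 0, 0, 0, -1.2, 3.6, -1, 0, 0, 0, 0, -1.2, 3.6, -1, 0, 0, 0, 0, 0, 0, -1, 0, 0, 0, 0, 0, 0, 0, 0, 0, 0, 0])

```text
t: 31.92
ee_pos: [421.3, 378.7, 220.7]
orientation: [0.231, 0.973, -0.002, 0.0]
force: [-0.3, -0.7, -0.0]
finger_gap: 47.1
```

Emit:
play_rows(increments=[0, 0, 0, 0, 0, 0, 0, 0, 0, 0, 0, 0, 0, 0, 0, 0, 0, 0, 0, 0, 0, 0, 0, 0, 0, 0, 0, 0, 0, 0, 0, 0, 0, 0, 0, 0, 0, 0, 0, 0, 0, 0, 0, 0, 0, 0, 0, 0, 0, 0, 0, 0, 0, 0, 0, 0])

```text
t: 32.58
ee_pos: [423.8, 377.7, 223.2]
orientation: [0.233, 0.972, -0.0, 0.0]
force: [-0.8, 0.1, -0.1]
finger_gap: 47.0
```

Run:
```python
from lib import *
snap("wrist","w19"); e=ctrl.state()["ee_pos"]; print(e,ctrl.state()["finger_gap"])
crop("w19",230,90,450,240,3.6,"w19c")
```

```text
[423.75637644 377.75008031 223.12249978] 47.337560969253495
```

View pics/w19c.png

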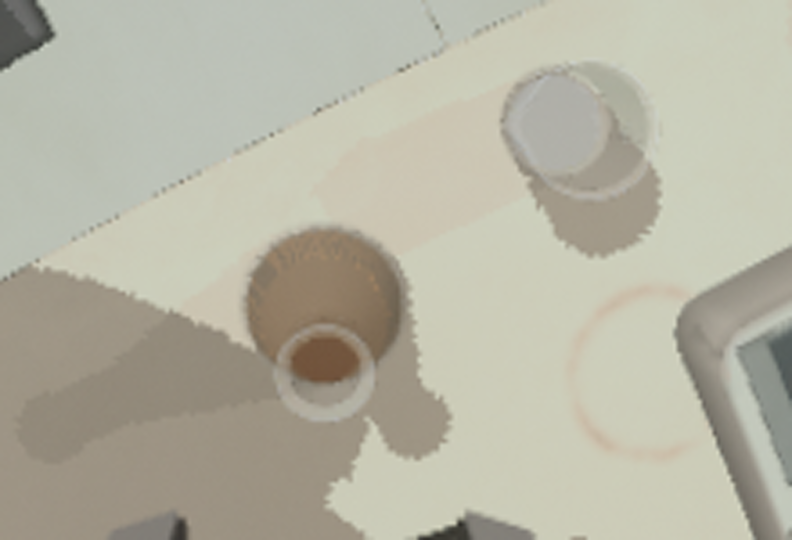

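Run:
```python
from lib import *
cp=cpof("wrist","w19")
print(onz(cp,(230+325/3.6,90+372/3.6),102).round(1),onz(cp,(230+324/3.6,90+305/3.6),12).round(1))
```

```text
[423.7 379.6 102. ] [423.3 379.9  12. ]
```

Emit:
play_rows(increments=[0, 0.2, -2.5, 0, 0, 0, 0, 0, 0, -2.5, 0, 0, 0, 0, 0, 0, -2.5, 0, 0, 0, 0, 0, 0, -2.5, 0, 0, 0, 0, 0, 0, -2.5, 0, 0, 0, 0, 0, 0, -1.7, 0, 0, 0, 0, 0, 0, -0.9, 0, 0, 0, 0, 0, 0, 0, 0, 0, 0, 0], force=30)

```text
t: 33.3
ee_pos: [423.2, 379.1, 70.6]
orientation: [0.233, 0.972, -0.001, -0.0]
force: [0.6, 0.0, -0.6]
finger_gap: 46.5
```

Emit:
play_rows(increments=[0, 0, 0, 0, 0, 0, 0.3, 0, 0, 0, 0, 0, 0, 0.5, 0, 0, 0, 0, 0, 0, 0.7, 0, 0, 0, 0, 0, 0, 1, 0, 0, 0, 0, 0, 0, 1, 0, 0, 0, 0, 0, 0, 1, 0, 0, 0, 0, 0, 0, 1, 0, 0, 0, 0, 0, 0, 1])

```text
t: 33.97
ee_pos: [424.1, 380.1, 72.9]
orientation: [0.233, 0.972, 0.0, 0.0]
force: [-0.6, -0.5, 8.2]
finger_gap: 25.6
```

Emit:
play_rows(increments=[0, 0, 1, 0, 0, 0, 1, 0, 0, 2, 0, 0, 0, 1, 0, 0, 3, 0, 0, 0, 1, 0, 0, 3, 0, 0, 0, 1, 0, 0, 3, 0, 0, 0, 1, 0, 0, 3, 0, 0, 0, 1, 0, 0, 2.5, 0, 0, 0, 1, 0, -0.6, 1.5, 0, 0, 0, 1])

```text
t: 34.63
ee_pos: [424.2, 374.6, 265.1]
orientation: [0.233, 0.973, 0.001, 0.001]
force: [-0.2, 0.8, -0.8]
finger_gap: 25.7
```

Emit:
play_rows(increments=[0.1, -1.4, 0.5, 0, 0, 0, 1, 0.2, -2.4, 0, 0, 0, 0, 1, 0.2, -2.8, 0, 0, 0, 0, 1, 0.2, -2.8, 0, 0, 0, 0, 1, 0.2, -2.8, 0, 0, 0, 0, 1, 0.2, -2.8, 0, 0, 0, 0, 1, 0.2, -2.8, 0, 0, 0, 0, 1, 0.2, -2.8, 0, 0, 0, 0, 1])

```text
t: 35.3
ee_pos: [438.5, 165.8, 266.3]
orientation: [0.233, 0.972, -0.001, 0.0]
force: [0.4, -0.4, 0.2]
finger_gap: 25.6
```

Emit:
play_rows(increments=[0.4, -2.8, 0, 0, 0, 0, 1, 0.8, -2.6, 0, 0, 0, 0, 1, 1.3, -2.4, 0, 0, 0, 0, 1, 1.8, -2, 0, 0, 0, 0, 1, 2.1, -1.8, 0, 0, 0, 0, 1, 2.1, -1.8, 0, 0, 0, 0, 1, 2.1, -1.8, 0, 0, 0, 0, 1, 2.1, -1.8, 0, 0, 0, 0, 1])

```text
t: 35.97
ee_pos: [531.5, 26.3, 271.0]
orientation: [0.233, 0.972, -0.001, -0.002]
force: [-0.5, 0.8, 0.6]
finger_gap: 25.6
```

Emit:
play_rows(increments=[0, 0, 0, 0, 0, 0, 1, 0, 0, 0, 0, 0, 0, 1, 0, 0, 0, 0, 0, 0, 1, 0, 0, 0, 0, 0, 0, 1, 0, 0, 0, 0, 0, 0, 1, 0, 0, 0, 0, 0, 0, 1, 0, 0, 0, 0, 0, 0, 1, 0, 0, 0, 0, 0, 0, 1])

```text
t: 36.63
ee_pos: [531.4, 27.6, 272.0]
orientation: [0.233, 0.972, -0.001, -0.001]
force: [0.2, 0.4, -2.0]
finger_gap: 25.3
```

Emit:
play_rows(increments=[1, -0.9, 0, 0, 0, 0, 1, 1.3, -1.15, 0, 0, 0, 0, 1, 1.5, -1.3, 0, 0, 0, 0, 1, 1.5, -1.3, 0, 0, 0, 0, 1, 1.5, -1.3, 0, 0, 0, 0, 1, 1.5, -1.3, 0, 0, 0, 0, 1, 1.3, -1.1, 0, 0, 0, 0, 1, 1, -0.9, 0, 0, 0, 0, 1])

```text
t: 37.3
ee_pos: [638.4, -66.4, 271.6]
orientation: [0.234, 0.972, -0.001, -0.001]
force: [0.0, 0.4, -1.6]
finger_gap: 25.6
```

Run:
```python
from lib import *
snap("wrist","w20"); st=ctrl.state();e=st["ee_pos"]; print(e,loc(e),st["joints"],st["orientation"])
```

```text
[639.26873792 -67.81358316 271.71176075] [  6.3  72.6 271.7] [-0.72329435  0.50012592  1.05176291  1.64303917 -0.44803043  1.26540837
  1.51211518] [ 2.34207995e-01  9.72184865e-01 -1.76807334e-03 -2.78916594e-04]
```

View pics/w20.png

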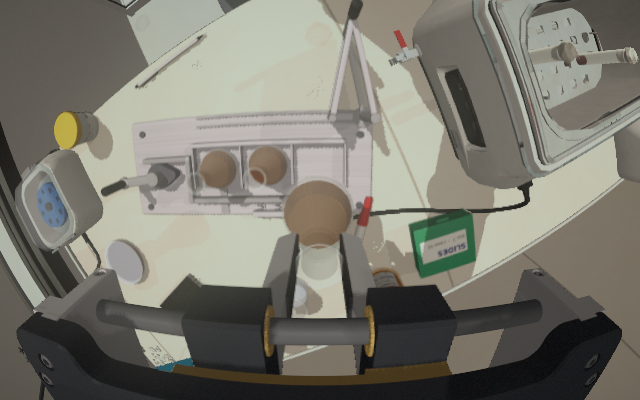

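Emit:
play_rows(increments=[0, 0, -2, 0, 0, 0, 1, 0, 0, -2.5, 0, 0, 0, 1, 0, 0, -2.5, 0, 0, 0, 1, 0, 0, -2.5, 0, 0, 0, 1, 0, 0, -2.5, 0, 0, 0, 1, 0, 0, -2, 0, 0, 0, 1, 0, 0, -1.5, 0, 0, 0, 1, 0, 0, 0, 0, 0, 0, 1])

```text
t: 38.02
ee_pos: [636.2, -64.8, 114.2]
orientation: [0.233, 0.972, -0.002, -0.002]
force: [0.1, 0.3, -1.1]
finger_gap: 25.8
```

Emit:
play_rows(increments=[0, 0, 0, 0, 0, 0, 1, 0, 0, 0, 0, 0, 0, 1, 0, 0, 0, 0, 0, 0, 1, 0, 0, 0, 0, 0, 0, 1, 0, 0, 0, 0, 0, 0, 1, 0, 0, 0, 0, 0, 0, 1, 0, 0, 0, 0, 0, 0, 1, 0, 0, 0, 0, 0, 0, 1])

```text
t: 38.68
ee_pos: [637.6, -65.6, 117.0]
orientation: [0.234, 0.972, -0.001, -0.001]
force: [-0.7, 0.5, -0.8]
finger_gap: 25.6
```

Run:
```python
from lib import *
snap("wrist","w21"); st=ctrl.state();e=st["ee_pos"]; print(e,loc(e),st["finger_gap"])
crop("w21",190,100,510,300,2.4,"w21c")
cp=cpof("wrist","w21"); print((proj(cp,wor(3-31,74,46))-[190,100])*2.4, (proj(cp,wor(3,74,46))-[190,100])*2.4)
```

```text
[637.58865348 -65.56667174 116.92667951] [  3.8  73.9 116.9] 25.741727460112994
[[309.82521752 175.6128475 ]] [[309.57524701 261.84102552]]
```

View pics/w21c.png

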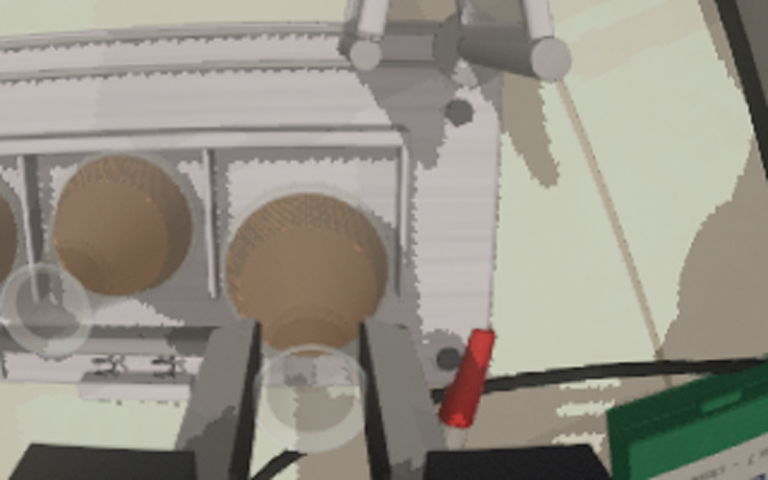

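Upright and centred between dividers. Lower and release.

Emit:
play_rows(increments=[0, 0, -1.2, 0, 0, 0, 1, 0, 0, -1.2, 0, 0, 0, 1, 0, 0, -0.7, 0, 0, 0, 1, 0, 0, -0.3, 0, 0, 0, 1, 0, 0, -0.1, 0, 0, 0, 1, 0, 0, 0, 0, 0, 0, 1, 0, 0, 0, 0, 0, 0, 1, 0, 0, 0, 0, 0, 0, 1])

```text
t: 39.4
ee_pos: [637.2, -66.7, 82.2]
orientation: [0.234, 0.972, -0.001, -0.001]
force: [-8.3, -1.4, 21.7]
finger_gap: 25.5
```

Emit:
play_rows(increments=[0, 0, 0.1, 0, 0, 0, 0.4, 0, 0, 0, 0, 0, 0, 0.3, 0, 0, 0, 0, 0, 0, 0.2, 0, 0, 0, 0, 0, 0, 0.1, 0, 0, 0, 0, 0, 0, 0, 0, 0, 0, 0, 0, 0, 0, 0, 0, 1, 0, 0, 0, 0, 0, 0, 2, 0, 0, 0, 0])

```text
t: 40.07
ee_pos: [636.4, -65.4, 111.9]
orientation: [0.234, 0.972, -0.002, -0.002]
force: [-0.8, -0.1, 0.6]
finger_gap: 46.9
```

Emit:
play_rows(increments=[0, 0, 3.5, 0, 0, 0, 0, 0, 0, 3.5, 0, 0, 0, 0, 0, 0, 3.5, 0, 0, 0, 0, 0, 0, 3.5, 0, 0, 0, 0, -2, 0, 0, 0, 0, 0, 0, -2, 0, 0, 0, 0, 0, 0, -1, 0, 0, 0, 0, 0, 0, 0, 0, 0, 0, 0, 0, 0])

```text
t: 40.73
ee_pos: [586.0, -65.7, 253.5]
orientation: [0.234, 0.972, -0.0, -0.001]
force: [0.4, -0.3, -0.4]
finger_gap: 46.8
```

Emit:
play_rows(increments=[-1, -3, 0, 0, 0, 0, 0, -1, -3, 0, 0, 0, 0, 0, -0.5, -2, 0, 0, 0, 0, 0, 0, 0, 0, 0, 0, 0, 0, 0, 0, 0, 0, 0, 0, 0, 0, 0, 0, 0, 0, 0, 0, 0, 0, 0, 0, 0, 0, 0, 0, 0, 0, 0, 0, 0, 0])

```text
t: 41.4
ee_pos: [563.1, -144.5, 252.7]
orientation: [0.233, 0.972, -0.001, -0.001]
force: [0.8, -0.0, -0.1]
finger_gap: 47.1
```

Run:
```python
from lib import *
snap("wrist","w22"); st=ctrl.state();e=st["ee_pos"]; print(e,loc(e),st["finger_gap"],st["joints"])
crop("w22",150,60,470,260,2.4,"w22c")
```

```text
[ 562.98748216 -144.66452527  252.72529333] [-26.3 -30.6 252.7] 47.071853484461 [-0.69913116  0.39696439  1.10491163  1.80641486 -0.38055784  1.17732997
  1.62554443]
```

View pics/w22c.png

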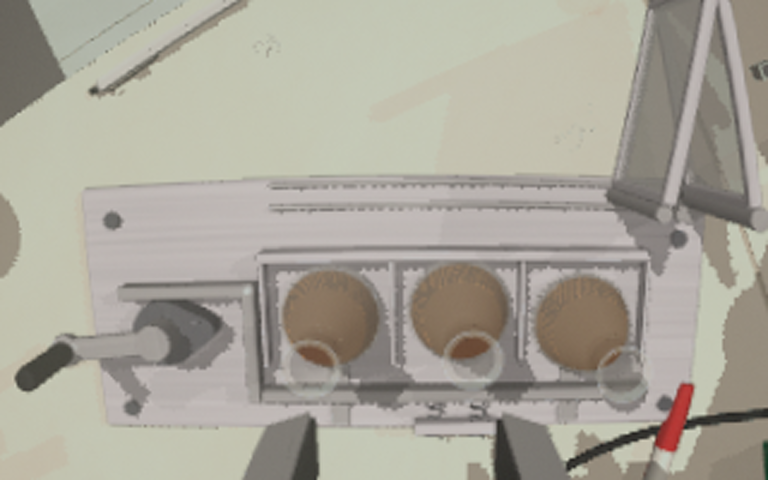

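Run:
```python
from lib import *
cp=cpof("wrist","w22")
A=lambda u,v:(150+u/2.4,60+v/2.4)
for u,v in [(314,366),(473,357),(623,374)]: print(loc(onz(cp,A(u,v),112)))
for u,v in [(331,317),(459,310),(583,322)]: print(loc(onz(cp,A(u,v),25)))
P=onz(cp,A(30,378),100); print("campost",P,loc(P)); P=onz(cp,A(68,350),48); print(P,loc(P))
```

```text
[ -0.3 -72.1 112. ]
[ -5.1   0.2 112. ]
[  3.2  71.7 112. ]
[ -0.5 -72.8  25. ]
[-4.9 -0.2 25. ]
[ 1.6 72.1 25. ]
campost [ 508.20940642 -335.58796632  100.        ] [  12.4 -225.4  100. ]
[ 508.3640382  -337.31932198   48.        ] [  13.4 -226.9   48. ]
```

Emit:
play_rows(increments=[-0.8, -2.7, 0, 0, 0, 0, -0.3, -0.8, -2.7, 0, 0, 0, 0, -0.3, -0.8, -2.7, -1, 0, 0, 0, -0.3, -0.8, -2.7, -2, 0, 0, 0, -0.3, -0.8, -2.7, -2.5, 0, 0, 0, -0.3, -0.8, -2.7, -2.5, 0, 0, 0, -0.3, -0.8, -2.7, -2.5, 0, 0, 0, -0.3, -0.2, -0.3, -1.5, 0, 0, 0, -0.3], force=25)

```text
t: 42.12
ee_pos: [501.9, -341.4, 130.9]
orientation: [0.236, 0.972, -0.002, -0.001]
force: [-1.0, 0.9, -0.8]
finger_gap: 60.8
```

Emit:
play_rows(increments=[0, 0, 0, 0, 0, 0, -0.3, 0, 0, 0, 0, 0, 0, -0.3, 0, 0, 0, 0, 0, 0, -0.3, 0, 0, 0, 0, 0, 0, -0.3, 0, 0, 0, 0, 0, 0, -0.3, 0, 0, 0, 0, 0, 0, -0.3, 0, 0, 0, 0, 0, 0, -0.3, 0, 0, 0, 0, 0, 0, -0.3])

```text
t: 42.78
ee_pos: [504.9, -337.3, 133.2]
orientation: [0.233, 0.972, -0.001, -0.0]
force: [-0.2, 0.2, 0.6]
finger_gap: 61.1
```

Run:
```python
from lib import *
snap("wrist","w23"); st=ctrl.state();e=st["ee_pos"]; print(e,loc(e),st["finger_gap"],st["joints"])
crop("w23",200,150,440,350,3,"w23c")
```

```text
[ 504.7610503  -337.4011006   133.07117669] [  10.2 -228.6  133.1] 61.14233229278976 [-0.19921364  0.5597839   0.93933842  1.86892739 -0.53560023  0.98958866
  2.0738613 ]
```

View pics/w23c.png

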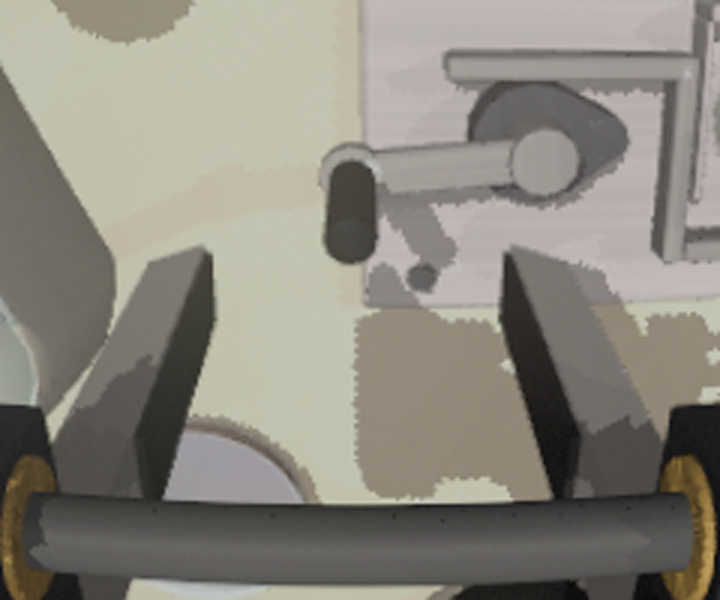

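Run:
```python
from lib import *
cp=cpof("wrist","w23")
A=lambda u,v:(200+u/3,150+v/3)
for n,uv,z in [("top",A(350,239),100),("bot",A(352,168),48),("hub",A(545,162),52)]:
    P=onz(cp,uv,z); print(n,P.round(1),loc(P))
C=np.array([10,-170])
```

```text
top [ 506.8 -340.   100. ] [  13.2 -230.   100. ]
bot [ 505.1 -338.9   48. ] [  11.2 -229.8   48. ]
hub [ 528.5 -286.5   52. ] [   7.9 -172.5   52. ]
```

Run:
```python
from lib import *
C=np.array([8,-172.]); prev=None
for a in [1.5,1.4,1.3,1.2,1.1,1.0,.9,.8,.7,.6,.5,.4,.3,.2,.1,0]:
    w=wor(*(C+58*np.array([np.cos(a),-np.sin(a)])))[:2]
    print(a,w,None if prev is None else ((w-prev)/10).round(2)); prev=w
```

```text
1.5 [ 505.9 -339.4] None
1.4 [ 511.3 -341.4] [ 0.54 -0.2 ]
1.3 [ 516.9 -342.9] [ 0.56 -0.15]
1.2 [ 522.7 -343.7] [ 0.58 -0.08]
1.1 [ 528.5 -344.1] [ 0.58 -0.04]
1.0 [ 534.2 -343.8] [0.57 0.03]
0.9 [ 540. -343.] [0.58 0.08]
0.8 [ 545.6 -341.6] [0.56 0.14]
0.7 [ 551.1 -339.6] [0.55 0.2 ]
0.6 [ 556.3 -337.1] [0.52 0.25]
0.5 [ 561.3 -334.1] [0.5 0.3]
0.4 [ 565.9 -330.6] [0.46 0.35]
0.3 [ 570.2 -326.7] [0.43 0.39]
0.2 [ 574.  -322.3] [0.38 0.44]
0.1 [ 577.4 -317.6] [0.34 0.47]
0 [ 580.3 -312.6] [0.29 0.5 ]
```

Emit:
play_rows(increments=[0.1, -0.1, -2, 0, 0, 0, -0.3, 0, 0, -2, 0, 0, 0, -0.3, 0, 0, -1.8, 0, 0, 0, -0.3, 0, 0, -1.4, 0, 0, 0, -0.3, 0, 0, 0, 0, 0, 0, -0.3, 0, 0, 0, 0, 0, 0, 1, 0, 0, 0, 0, 0, 0, 1, 0, 0, 0, 0, 0, 0, 1])

```text
t: 43.5
ee_pos: [506.0, -339.1, 61.9]
orientation: [0.234, 0.972, -0.001, 0.0]
force: [-0.6, 0.0, 0.3]
finger_gap: 44.3
```

Emit:
play_rows(increments=[0, 0, 0, 0, 0, 0, 1, 0, 0, 0, 0, 0, 0, 1, 0, 0, 0, 0, 0, 0, 1, 0, 0, 0, 0, 0, 0, 1, 0, 0, 0, 0, 0, 0, 1, 0, 0, 0, 0, 0, 0, 1, 0, 0, 0, 0, 0, 0, 1, 0, 0, 0, 0, 0, 0, 1])

```text
t: 44.17
ee_pos: [505.3, -339.5, 61.1]
orientation: [0.234, 0.972, -0.002, -0.0]
force: [-1.5, -5.1, 1.6]
finger_gap: 13.6
```

Emit:
play_rows(increments=[0.54, -0.2, 0, 0, 0, 0, 1, 0.56, -0.15, 0, 0, 0, 0, 1, 0.58, -0.08, 0, 0, 0, 0, 1, 0.58, -0.04, 0, 0, 0, 0, 1, 0.57, 0.03, 0, 0, 0, 0, 1, 0.58, 0.08, 0, 0, 0, 0, 1, 0.56, 0.14, 0, 0, 0, 0, 1, 0.55, 0.2, 0, 0, 0, 0, 1], force=30)

```text
t: 44.83
ee_pos: [549.7, -342.2, 61.3]
orientation: [0.235, 0.972, -0.003, -0.0]
force: [-2.8, -18.2, -5.1]
finger_gap: 13.5
```

Emit:
play_rows(increments=[0.52, 0.25, 0, 0, 0, 0, 1, 0.5, 0.3, 0, 0, 0, 0, 1, 0.46, 0.35, 0, 0, 0, 0, 1, 0.43, 0.39, 0, 0, 0, 0, 1, 0.38, 0.44, 0, 0, 0, 0, 1, 0.34, 0.47, 0, 0, 0, 0, 1, 0.29, 0.5, 0, 0, 0, 0, 1, 0, 0, 0, 0, 0, 0, 1])

```text
t: 45.5
ee_pos: [582.0, -312.9, 61.7]
orientation: [0.233, 0.972, -0.002, 0.001]
force: [8.5, -6.5, 0.2]
finger_gap: 13.3
```

Emit:
play_rows(increments=[0, 0, 0, 0, 0, 0, 1, 0, 0, 0, 0, 0, 0, 1, 0, 0, 0, 0, 0, 0, 1, 0, 0, 0, 0, 0, 0, 1, 0, 0, 0, 0, 0, 0, 1, 0, 0, 0, 0, 0, 0, 1, 0, 0, 0, 0, 0, 0, 1, 0, 0, 0, 0, 0, 0, 1])

```text
t: 46.17
ee_pos: [582.0, -313.0, 61.8]
orientation: [0.234, 0.972, -0.002, 0.001]
force: [9.5, -6.8, -0.7]
finger_gap: 13.3
```

Run:
```python
from lib import *
snap("wrist","w24"); st=ctrl.state();e=st["ee_pos"]; print(e,loc(e),st["finger_gap"],st["joints"],st["force"])
crop("w24",200,80,520,280,2.4,"w24c")
```

```text
[ 582.04216258 -312.99289961   61.74434328] [  67.7 -171.5   61.7] 13.507333803628473 [-0.17739181  0.71449564  0.8339929   1.78978242 -0.6460302   0.93021149
  2.03749176] [ 8.9577207  -6.39237281 -0.88597308]
```

View pics/w24.png

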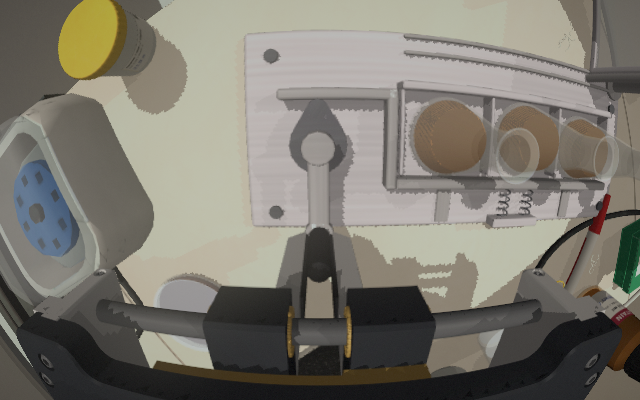

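Emit:
play_rows(increments=[-0.1, 0.05, 0, 0, 0, 0, 1, 0, 0, 0, 0, 0, 0, 0.5, 0, 0, 0, 0, 0, 0, 0.2, 0, 0, 0, 0, 0, 0, 0, 0, 0, 0, 0, 0, 0, 0, 0, 0, 1.5, 0, 0, 0, 0, 0, 0, 3, 0, 0, 0, 0, 0, 0, 3.5, 0, 0, 0, 0])

```text
t: 46.88
ee_pos: [577.8, -311.0, 141.4]
orientation: [0.234, 0.972, -0.001, -0.002]
force: [-0.2, -0.6, -0.0]
finger_gap: 46.6
```

Emit:
play_rows(increments=[0, 0, 3.5, 0, 0, 0, 0, 0, 0, 3.5, 0, 0, 0, 0, -0.6, 2, 3.5, 0, 0, 0, 0, -1.4, 3, 0, 0, 0, 0, 0, -1.4, 3, 0, 0, 0, 0, 0, -1.4, 3, 0, 0, 0, 0, 0, -1.4, 3, 0, 0, 0, 0, 0, -1.4, 3, 0, 0, 0, 0, 0])

```text
t: 47.55
ee_pos: [503.0, -142.7, 246.3]
orientation: [0.234, 0.972, -0.001, -0.001]
force: [0.4, 1.1, 1.2]
finger_gap: 46.9
```

Emit:
play_rows(increments=[0, 1, 0, 0, 0, 0, 0, 0, 0, 0, 0, 0, 0, 0, 0, 0, 0, 0, 0, 0, 0, 0, 0, 0, 0, 0, 0, 0, 0, 0, 0, 0, 0, 0, 0, 0, 0, 0, 0, 0, 0, 0, 0, 0, 0, 0, 0, 0, 0, 0, 0, 0, 0, 0, 0, 0])

```text
t: 48.22
ee_pos: [504.1, -134.6, 246.0]
orientation: [0.234, 0.972, -0.001, -0.001]
force: [0.0, 0.1, -0.0]
finger_gap: 46.9
```

Run:
```python
from lib import *
snap("wrist","w25"); st=ctrl.state();e=st["ee_pos"]; print(e,loc(e),st["finger_gap"],st["joints"],st["force"])
crop("w25",150,60,480,270,2.4,"w25c")
```

```text
[ 504.14916155 -134.41900232  245.97355603] [-83.3 -48.5 246. ] 47.03672101327878 [-0.85642377  0.26366725  1.19206027  1.94073867 -0.26965208  1.11709307
  1.54198462] [-0.27835371  0.85533572 -0.30725653]
```

View pics/w25c.png

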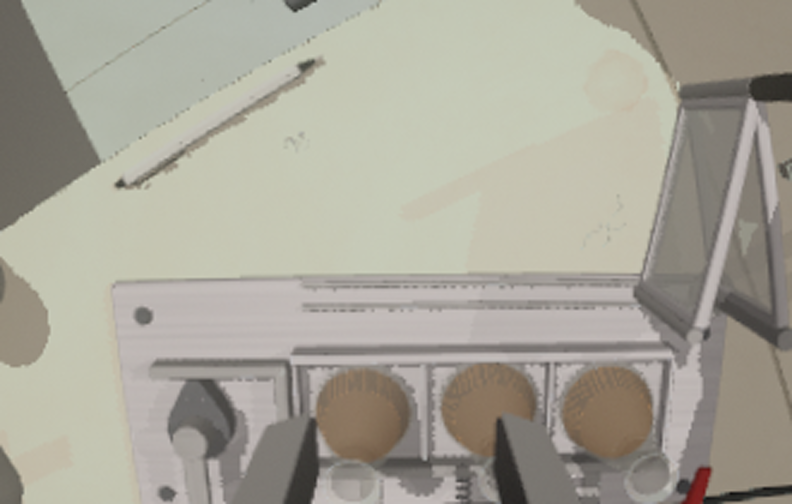

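Run:
```python
from lib import *
cp=cpof("wrist","w25")
A=lambda u,v:(150+u/2.4,60+v/2.4)
for n,uv,z in [("hub",A(190,442),52),("nose",A(203,381),32),("lever mid",A(200,495),48)]:
    P=onz(cp,uv,z); print(n,P.round(1),loc(P))
for u,v in [(354,482),(650,475)]: print("neck",loc(onz(cp,A(u,v),112)))
im=cv2.imread("pics/w25.png"); cv2.imwrite("pics/w25d.png",cv2.resize(im[180:400,100:480],None,fx=2,fy=2))
P=onz(cp,(468,97),152);print(P,loc(P))
```

```text
hub [ 528.2 -284.4   52. ] [   6.7 -170.8   52. ]
nose [ 504.1 -266.1   32. ] [ -23.  -165.5   32. ]
lever mid [ 560.9 -300.2   48. ] [  43.  -169.9   48. ]
neck [ -1.7 -72.9 112. ]
neck [ -3.2  71.  112. ]
[476.45891278  36.38125221 152.        ] [-186.1   90.7  152. ]
```

View pics/w25d.png

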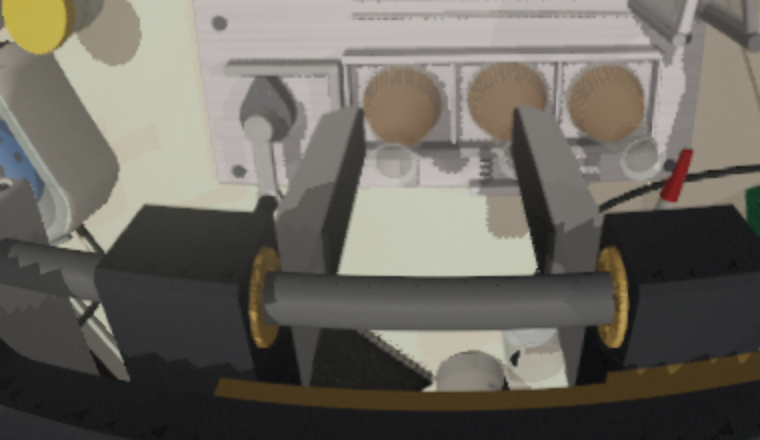

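View pics/w25.png

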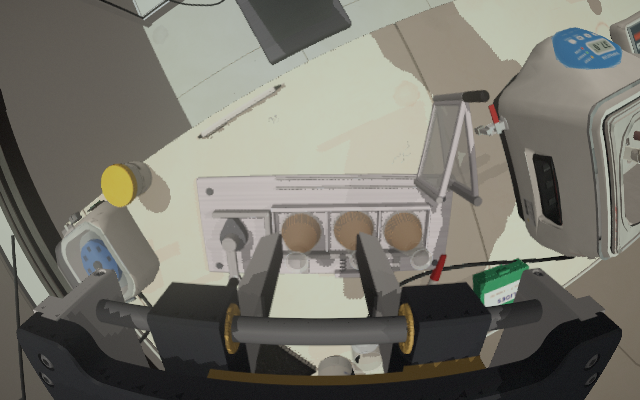

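Emit:
play_rows(increments=[-0.3, 2.7, -0.4, 0, 0, 0, 0, -0.3, 2.7, -0.8, 0, 0, 0, 0, -0.3, 2.7, -0.8, 0, 0, 0, 0, -0.3, 2.7, -0.8, 0, 0, 0, 0, -0.3, 2.7, -0.8, 0, 0, 0, -0.2, -0.3, 2.7, -0.8, 0, 0, 0, -0.2, -0.3, 2.7, -0.8, 0, 0, 0, -0.2, -0.1, 0.1, -0.8, 0, 0, 0, -0.2], force=20)

```text
t: 48.93
ee_pos: [482.0, 60.8, 185.4]
orientation: [0.231, 0.973, -0.001, -0.001]
force: [-0.4, 0.1, -0.2]
finger_gap: 56.7
```

Emit:
play_rows(increments=[0, 0, 0, 0, 0, 0, -0.2, 0, 0, 0, 0, 0, 0, -0.2, 0, 0, 0, 0, 0, 0, -0.2, 0, 0, 0, 0, 0, 0, -0.2, 0, 0, 0, 0, 0, 0, -0.2, 0, 0, 0, 0, 0, 0, -0.2, 0, 0, 0, 0, 0, 0, -0.2, 0, 0, 0, 0, 0, 0, -0.2])

```text
t: 49.6
ee_pos: [482.3, 56.1, 186.1]
orientation: [0.234, 0.972, -0.001, -0.001]
force: [-0.1, 0.1, -0.6]
finger_gap: 56.5
```

Run:
```python
from lib import *
cp=cpof("wrist","w25"); P=onz(cp,(483,96.5),152);print(P,loc(P))
snap("wrist","w26"); st=ctrl.state();e=st["ee_pos"]; print(e,loc(e),st["finger_gap"],st["joints"])
crop("w26",200,150,440,350,3,"w26c")
```

```text
[482.06921076  52.31159476 152.        ] [-188.5  107.4  152. ]
[482.26799563  56.12883844 186.08426496] [-190.   110.9  186.1] 56.16735115385803 [-1.24837997  0.26667356  1.18343575  2.08296994 -0.29652965  0.9784106
  1.19037784]
```

View pics/w26c.png

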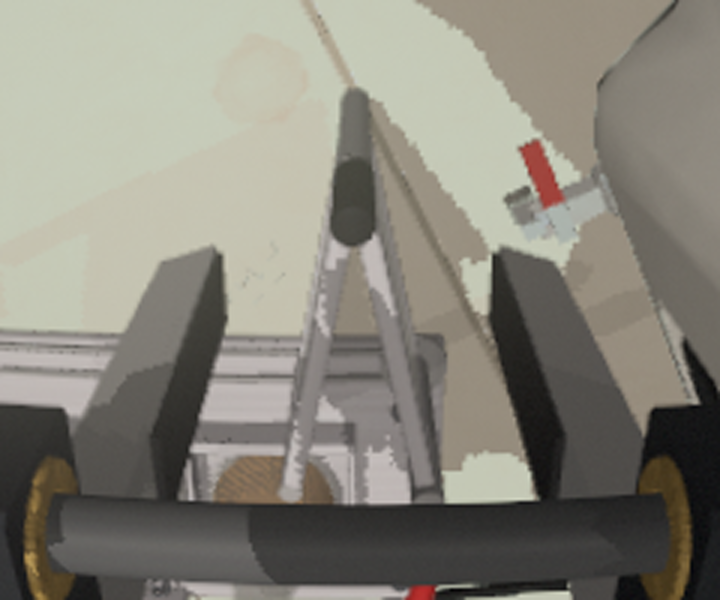

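Emit:
play_rows(increments=[0, 0, -2, 0, 0, 0, -0.2, 0, 0, -2, 0, 0, 0, -0.2, 0, 0, -1.6, 0, 0, 0, -0.2, 0, 0, -0.8, 0, 0, 0, -0.2, 0, 0, 0, 0, 0, 0, -0.2, 0, 0, 0, 0, 0, 0, 1, 0, 0, 0, 0, 0, 0, 1, 0, 0, 0, 0, 0, 0, 1])

```text
t: 50.32
ee_pos: [482.8, 56.4, 122.8]
orientation: [0.234, 0.972, -0.001, -0.0]
force: [0.1, -0.1, 0.1]
finger_gap: 39.9
```

Emit:
play_rows(increments=[0, 0, 0, 0, 0, 0, 1, 0, 0, 0, 0, 0, 0, 1, 0, 0, 0, 0, 0, 0, 1, 0, 0, 0, 0, 0, 0, 1, 0, 0, 0, 0, 0, 0, 1, 0, 0, 0, 0, 0, 0, 1, 0, 0, 0, 0, 0, 0, 1, 0, 0, 0, 0, 0, 0, 1])

```text
t: 50.98
ee_pos: [482.2, 56.3, 122.1]
orientation: [0.234, 0.972, -0.001, -0.001]
force: [-1.8, 0.6, 4.8]
finger_gap: 11.9
```

Run:
```python
from lib import *
st=ctrl.state();e=st["ee_pos"]; print(e,loc(e),st["finger_gap"],st["joints"],st["force"])
J=np.array([597.5,22.7]); d=e[:2]-J; c,s=np.cos(RK[2]),np.sin(RK[2]); l=[c*d[0]+s*d[1],-s*d[0]+c*d[1]]; a0=np.arctan2(-l[0],-l[1]); print(np.hypot(*d),a0)
prev=None
for a in np.linspace(a0,0,16):
    k=120*np.array([-np.sin(a),-np.cos(a)]); w=J+[c*k[0]-s*k[1],s*k[0]+c*k[1]]
    print(round(a,3),w.round(1),None if prev is None else ((w-prev)/10).round(2)); prev=w
```

```text
[482.22515114  56.27366276 122.08496448] [-190.1  111.   122.1] 11.919739020014253 [-1.10667048  0.37463233  1.05271631  2.14311224 -0.43222122  0.85618222
  1.30761969] [-1.84510355  0.5858142   4.75679031]
120.06448938146393 1.3785052977474832
1.379 [482.3  56.3] None
1.287 [479.7  45.5] [-0.26 -1.07]
1.195 [478.1  34.6] [-0.16 -1.09]
1.103 [477.5  23.6] [-0.06 -1.1 ]
1.011 [477.9  12.6] [ 0.04 -1.1 ]
0.919 [479.4   1.7] [ 0.14 -1.09]
0.827 [481.8  -9.1] [ 0.24 -1.08]
0.735 [485.2 -19.6] [ 0.34 -1.05]
0.643 [489.5 -29.7] [ 0.44 -1.01]
0.551 [494.8 -39.4] [ 0.53 -0.97]
0.46 [500.9 -48.5] [ 0.61 -0.92]
0.368 [507.9 -57.1] [ 0.69 -0.86]
0.276 [515.6 -65. ] [ 0.77 -0.79]
0.184 [524.  -72.1] [ 0.84 -0.71]
0.092 [533.  -78.5] [ 0.9  -0.63]
0.0 [542.5 -84. ] [ 0.96 -0.55]
```

Emit:
play_rows(increments=[-0.26, -1.07, 0, 0, 0, 0, 1, -0.16, -1.09, 0, 0, 0, 0, 1, -0.06, -1.1, 0, 0, 0, 0, 1, 0.04, -1.1, 0, 0, 0, 0, 1, 0.14, -1.09, 0, 0, 0, 0, 1, 0.24, -1.08, 0, 0, 0, 0, 1, 0.34, -1.05, 0, 0, 0, 0, 1, 0.44, -1.01, 0, 0, 0, 0, 1])

```text
t: 51.65
ee_pos: [489.8, -30.6, 122.1]
orientation: [0.234, 0.972, -0.001, -0.0]
force: [2.1, 3.5, 3.3]
finger_gap: 11.5
```

Emit:
play_rows(increments=[0.53, -0.97, 0, 0, 0, 0, 1, 0.61, -0.92, 0, 0, 0, 0, 1, 0.69, -0.86, 0, 0, 0, 0, 1, 0.77, -0.79, 0, 0, 0, 0, 1, 0.84, -0.71, 0, 0, 0, 0, 1, 0.9, -0.63, 0, 0, 0, 0, 1, 0.96, -0.53, 0, 0, 0, 0, 1, 0, 0, 0, 0, 0, 0, 1])

```text
t: 52.32
ee_pos: [543.5, -83.4, 121.8]
orientation: [0.234, 0.972, -0.0, -0.001]
force: [6.4, 11.0, 1.3]
finger_gap: 11.5
```

Emit:
play_rows(increments=[0, 0, 0, 0, 0, 0, 1, 0, 0, 0, 0, 0, 0, 1, 0, 0, 0, 0, 0, 0, 1, 0, 0, 0, 0, 0, 0, 1, 0, 0, 0, 0, 0, 0, 1, 0, 0, 0, 0, 0, 0, 1, 0, 0, 0, 0, 0, 0, 1, 0, 0, 0, 0, 0, 0, 1])

```text
t: 52.98
ee_pos: [543.1, -83.2, 121.9]
orientation: [0.234, 0.972, -0.0, -0.0]
force: [5.0, 7.5, -1.2]
finger_gap: 11.5
```

Run:
```python
from lib import *
st=ctrl.state();e=st["ee_pos"]; print(e,loc(e),st["finger_gap"],st["force"])
snap("wrist","w27")
```

```text
[543.13855259 -83.16245337 121.914913  ] [-72.1  15.  121.9] 11.46926627096131 [ 4.9972566   7.47722564 -1.2065005 ]
```

View pics/w27.png

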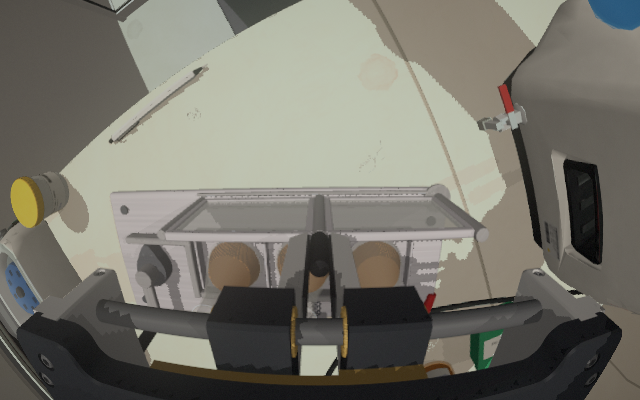

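Emit:
play_rows(increments=[0.1, -0.05, 0, 0, 0, 0, 1, 0, 0, 0, 0, 0, 0, 0.5, 0, 0, 0, 0, 0, 0, 0.2, 0, 0, 0, 0, 0, 0, 0.1, 0, 0, 0, 0, 0, 0, 0.1, 0, 0, 1.5, 0, 0, 0, 0.1, 0, 0, 3, 0, 0, 0, 0.1, 0, 0, 3.5, 0, 0, 0, 0.1])

```text
t: 53.7
ee_pos: [542.1, -84.9, 201.8]
orientation: [0.234, 0.972, -0.002, -0.002]
force: [0.8, 0.6, 0.1]
finger_gap: 42.4
```

Emit:
play_rows(increments=[-1, 0, 3.5, 0, 0, 0, 0, -2, 0, 3, 0, 0, 0, 0, -2, 0, 2, 0, 0, 0, 0, -2, 0, 0, 0, 0, 0, 0, -1, 0, 0, 0, 0, 0, 0, 0, 0, 0, 0, 0, 0, 0, 0, 0, 0, 0, 0, 0, 0, 0, 0, 0, 0, 0, 0, 0])

```text
t: 54.37
ee_pos: [469.8, -83.4, 285.5]
orientation: [0.233, 0.972, -0.001, -0.0]
force: [-0.7, -0.0, -1.1]
finger_gap: 46.6
```

Emit:
play_rows(increments=[0, 0, 0, 0, 0, 0, 0, 0, 0, 0, 0, 0, 0, 0, 0, 0, 0, 0, 0, 0, 0, 0, 0, 0, 0, 0, 0, 0, 0, 0, 0, 0, 0, 0, 0, 0, 0, 0, 0, 0, 0, 0, 0, 0, 0, 0, 0, 0, 0, 0, 0, 0, 0, 0, 0, 0])

```text
t: 55.03
ee_pos: [469.4, -83.8, 285.4]
orientation: [0.234, 0.972, -0.001, -0.0]
force: [0.1, 0.0, -0.5]
finger_gap: 46.7
```

Run:
```python
from lib import *
snap("wrist","w28"); st=ctrl.state();e=st["ee_pos"]; print(st["t"],e,loc(e),st["finger_gap"],st["force"])
crop("w28",150,120,480,330,2.4,"w28c")
snap("side","sd2"); crop("sd2",330,160,490,280,5,"sd2c")
```

```text
55.0833 [469.36325562 -83.72642323 285.39367675] [-137.5  -19.3  285.4] 46.83714195681326 [-0.23201009 -0.18887249  0.71418889]
```

View pics/w28c.png

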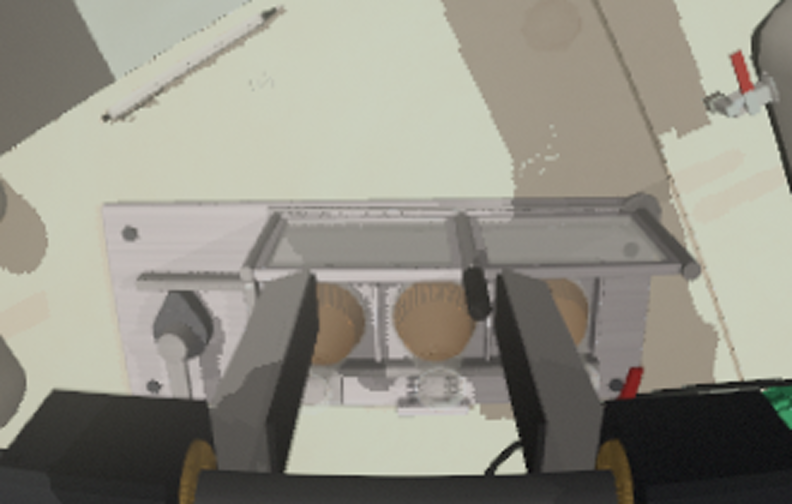

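View pics/sd2c.png

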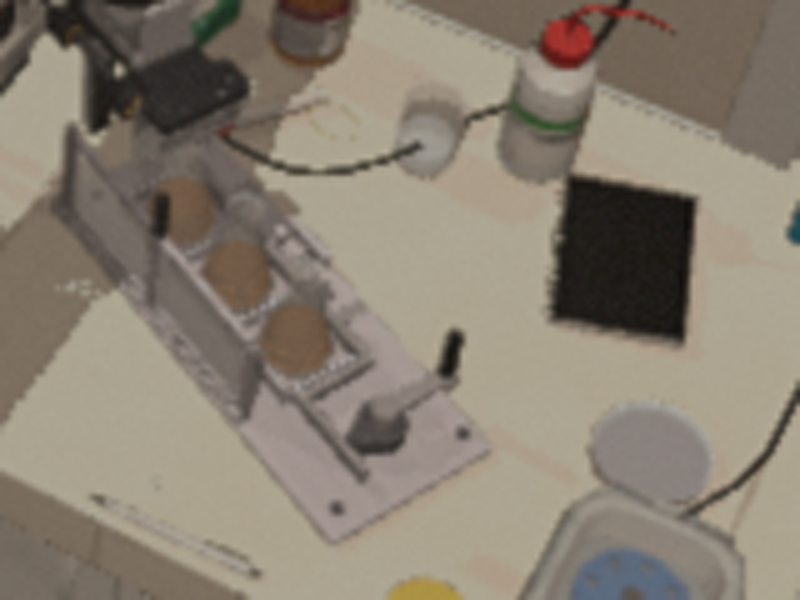

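```bash
python3 -c "
from plant import ctrl
print(ctrl.job_done())"
```

```text
the job is handed in; nothing more can be done
None
```

The job is handed in at about 55 s of the 210 s. I folded the shield open to about 1.38 rad and swung the cam to about 1.57 rad to release the bar. All three flasks then went into the rack, one per stall. I turned the cam back until its nose sat on the follower and unfolded the shield shut.

- **Last checks:** The final wrist and side pictures show all three flasks upright in their stalls and the shield panels in line. They also show the cam lever straight away from the robot with the nose on the follower, and the gripper clear of everything.
- **Bystanders:** The pen looks unmoved in the last pictures, but the cup is cut off in the last side view and the beaker was last seen, still standing, before the third flask was picked up. I did not measure any of the three for movement.
- **Flask tilt:** The middle flask tipped about 0.2 rad in the grip while I carried it. I tilted the tool back before setting it down, and afterwards it read upright.
- **Small differences:**
  - The camera-based rack position was good to only about 1–3 mm.
  - The fold post sat about 2 mm off its nominal line when shut, which is roughly 0.02 rad against the 0.12 rad allowed.
  - The clamp bar position was judged from the pictures and the cam angle, not measured directly.

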